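# Build the sieve tower and clamp it

### The job

The two washed sieves are draining on the sloped rack: build the sieve tower on the shaker. Nest the fine sieve (blue) in the rim of the collecting pan, then the coarse sieve (yellow) in the rim of the blue one, both level, centred and fully home; then take the hold-down arm by its ball knob and lower it without slamming until its round cover lies on the yellow sieve. Leave everything else on the bench where it is.

Things in the scene. Friction and masses are not known exactly. Their poses are not given: they have to be found in the camera images.
- fine_sieve_center (a point): Centre of the fine sieve (blue frame, close wire mesh), half-way up, 12 mm above its underside; z axis out of its open top. 64 mm wide, 24 mm high, about 90 g. Starts on the sloped rack, underside on the board, in the left or right place by chance. Home in the pan, this point is 7 mm above the pan's rim.
- coarse_sieve_center (a point): Centre of the coarse sieve (yellow frame, wide mesh), half-way up, 12 mm above its underside; z axis out of its open top. In every size like the fine sieve. Home in the blue sieve, this point is 19 mm above the blue sieve's centre.
- fine_sieve: The blue sieve; origin at the centre of its underside, z out of its top. Straight frame wall 64 mm wide from 5 to 24 mm height; below it a conical steel foot, 49 mm wide at the bottom, 55 mm at 5 mm height, that drops into a 59 mm wide rim (of pan or sieve) until the frame's lower edge rests on that rim.
- coarse_sieve: The yellow sieve, same shape and foot as the blue one; origin at the centre of its underside, z out of its top.
- pan_rim (a point): Centre of the rim of the steel collecting pan (64 mm outside, 59 mm inside, 18 mm deep), level with the rim's top, 92 mm above the worktop. The pan is screwed to the round plate of a fixed white sieve shaker, 185 mm deep, 140 mm wide, housing 56 mm high. Shaker axes: x from pan to the hinge of the hold-down arm (away from the robot), y left, z up.
- hold_arm (a joint): Angle of the hold-down arm above level, rad, about the shaker's y axis. About 0: its cover lies on the top sieve of a complete, seated tower (38 mm above the pan's rim). Starts open at 1.65 to 1.9, past upright, leaning away from the pan. The stiff hinge keeps it where it is left and takes about 3 N at the knob. It goes below 0 if sieves are missing.
- knob (a point): Centre of the black ball knob (28 mm) at the free end of the hold-down arm, 160 mm from the hinge. Pinched on its sides along the shaker's y axis it turns between the fingers as the arm swings. The arm is a steel bar 11 mm wide (y), 10 mm thick; its round cover, 68 mm wide, is centred 70 mm from the knob toward the hinge.
- clamp_hinge (a point): Hinge axis of the hold-down arm, between two grey cheeks at the back of the shaker, 90 mm behind the pan's centre and 50 mm above the pan's rim. At arm angle q the knob is 160 mm cos(q) in front of it (shaker -x) and 160 mm sin(q) above it.
- rack: Fixed drain rack: white slatted board 90x226 mm, sloping 30 degrees, low edge in front (rack -x, about the robot's right), rack y about toward the robot. Origin on the worktop under the middle of the board, whose face is 52 mm up there. The sieves lie 58 mm either side of the middle along y, each against two blue pegs (6 mm thick, 14 mm high) downhill; grasp their two free sides along y, tool square to the board.
- buffer: Bystander: white square bottle with an ochre cap, 38x38x88 mm, standing; origin at the middle of its underside.
- marker: Bystander: marker pen with blue cap, 132 mm long, lying on the worktop.

How it is judged:
By the outcome, as a careful person would: the job done as asked, in the order asked, and still so for the second after the job is handed in, with the robot touching nothing.
It also fails if it takes over 69 s, if anything falls off the work surface, if the arm or the gripper's body presses on something with over 40 N, if the wrist force passes 120 N, or if a joint passes its speed limit or range.

### The arm

A 7-joint arm with a two-finger parallel gripper is mounted at the origin on a cart in front of the work surface, level with it; the furniture and walls round the work are solid. World frame = base frame: x ahead of the robot, y to its left, z up, the work surface at z = 0. Lengths are in mm, angles in rad, forces in N, time in s.
With the tool pointing down it reaches from about 425 to 950 mm from the base axis. Payload 4.7 kg.
Tool frame: the origin (TCP) lies on the centre line of the jaws, within the pads' length; the fingertips stand 19 mm ahead of it and the grasp point (between the pads) is the TCP; z points along the fingers, x is the direction in which the jaws open and shut, and the axes are right-handed (so a half turn about z gives the same grasp; the last joint's range is limited). The gripper opens to 87 mm and grips with 3 to 60 N. Pads are 19 mm wide; open, the fingers measure 117 mm over their backs; the gripper's body (75 mm by 190 mm) begins 51 mm behind the grasp point.
Start: joints at [1.107, 0.469, -0.049, 1.532, 0.024, 1.141, -0.082], TCP at [284.376, -612.191, 241.573] pointing down, gripper open.
Joint ranges: [-2.59, 2.59], [-0.33, 1.99], [-1.39, 1.29], [0.1, 2.45], [-1.04, 4.18], [0.21, 1.99], [-2.66, 2.66]. Speed limits (rad/s): [2.57, 2.57, 3.14, 3.14, 3.14, 3.14, 3.14].

### API

Orientations are given as a unit quaternion [w, x, y, z].
In Python, from cell import arm gives the robot as it stands.
- The arm moves only by the tool jog_arm, never from a script. Its arguments are lists of equal length, an entry for each row: "translation": the shift along the tool's x, y, z in m, a list of three; "twist": the turn about the tool's z in degrees. In form: {"translation": [[x, y, z], ...], "twist": [twist, ...]}. A call has 1 to 12 rows; each row shifts and turns the commanded pose from where the row before left it, along the tool's axes as they then stand; what a row does not reach is not made up. A row lasts 1/8 s, in which the tool goes at most 62.5 mm and 10.7 degrees, less where a joint would pass 70% of its speed; a pose out of reach is approached as far as the arm can. A call with a gripper value outside its range is refused whole. "hand" is the closure, from 0 (fully open) to 1 (shut), set as the call begins (left out, the last holds). The fingers move at their own pace and stop on an object; "grip_force" is the grip in N (left out, the last holds). Time passes only in rows, so rows that do not move let the fingers close. It gives the time, the measured TCP pose, the force and the opening at its end, in the units of the state.
- arm.get_state(): the state, without advancing time (a new reading comes with each control period).
- arm.read_camera(name): name is "side" or "top" or "wrist"; returns the picture (384x512x3 uint8, red, green, blue); there is no depth.
- arm.get_calibration(name): a dict with "camera_matrix" (3x3 intrinsics, pixels), "rvec" (rotation vector, rad) and "tvec" (3), from world to camera coordinates, as OpenCV has them. Camera axes: x right, y down, z forward; pixel columns grow to the right and rows downward; lengths in mm; the calibration is good to about 2 mm. The wrist camera is an equidistant fisheye: a pixel r from the principal point sees the ray r / f radians off the axis. A picture is of the moment at which its call begins: read the wrist's pose just before it. get_calibration takes no time and is no camera call; for the wrist camera it gives the pose at the moment of the call.
- arm.finish_job(): hands the job in, once; it reports no verdict.
Trained networks look in the newest picture that a camera, given by its name, has taken for a name from the list of things; names that differ only in an ending like _2 or _b are one class to them, and where a whole thing is asked for, a point or a joint stands for the part that bears it (a point fixed in the world has none). Each returns a list of dicts, best first, with "confidence" (0 to 1); they miss things now and then, are a little off and sometimes report something else, mostly with a low value. They report only what shows in the picture. A call takes as long as a camera call.
- arm.find_in(camera, name): "bbox" ([centre column, centre row, width, height] in pixels, round what is visible of it).
- arm.mark_of(camera, name): "centre" ([column, row] in pixels: a listed point, or the origin of a listed thing).
The state is a dict: "clock": time; "q": joint angles; "qvel": joint speeds; "tau": joint torques, N m; "tool_pos": TCP position; "orientation": TCP orientation; "ft_force": force on the tool from outside, world axes, zero at the start; "torque": the same for the moment, N m; "finger_gap": finger opening in mm.
Only numpy, scipy, OpenCV 4.12 (cv2) and the standard library are available. Lean on these libraries where they do the work, as an engineer would, in place of code of your own. Each camera call takes 0.05 s, during which the arm holds its last target.

## Working session

There is one attempt and no reset: what is moved stays moved. The work goes in short steps, Python scripts to look and compute and a tool call to move; the robot and the scene stay as the last step left them, time stands still between calls to the robot, and variables do not carry over. Pictures are saved under pics/ and viewed, and the job is handed in when it is done.

Besides the shell and the picture viewer there is one more tool, called after "Emit:" in YAML: its name, and indented under it one key for each argument. jog_arm: Moves the arm, as the interface text tells. Its arguments: {"type":"object","properties":{"translation":{"type":"array","items":{"type":"array","items":{"type":"number"}}},"twist":{"type":"array","items":{"type":"number"}},"hand":{"type":"number"},"grip_force":{"type":"number"}},"required":["translation","twist"]}

```bash
ls; mkdir -p pics; cat > h.py <<'E'
from cell import arm
import numpy as np, cv2
from scipy.spatial.transform import Rotation as R
E
python3 - <<'E'
from h import *
print(arm.get_state())
for c in ("side","top","wrist"):
    im=arm.read_camera(c); cv2.imwrite(f"pics/{c}0.png",im[:,:,::-1])
    k=arm.get_calibration(c); print(c,k)
    for n in ["fine_sieve_center","coarse_sieve_center","pan_rim","knob","clamp_hinge","fine_sieve","coarse_sieve","rack","buffer"]:
        print(n,[(np.round(d["centre"],1),round(d["confidence"],2)) for d in arm.mark_of(c,n)[:2]])
print(arm.get_state()["clock"])
E
```

```text
pics
{'clock': 0.0, 'q': array([ 1.10709824,  0.4694245 , -0.04859038,  1.53369534,  0.02410624,
        1.14099857, -0.08229079]), 'qvel': array([-7.25051427e-04,  4.89310608e-04, -5.70908469e-04, -7.16638984e-04,
       -4.73660320e-04,  2.33414843e-04, -4.31413650e-05]), 'tau': array([ 1.20090558e-04, -5.07968974e+01, -8.05561105e-02, -2.36159080e+01,
       -6.13593520e-02,  3.79131921e-02,  1.94867735e-04]), 'tool_pos': array([ 284.09640313, -611.67878408,  240.51020914]), 'orientation': array([-4.87862470e-04,  8.42989232e-01, -5.37929563e-01, -8.38314759e-04]), 'ft_force': array([-1.02189401, -0.45035009, -0.45343758]), 'torque': array([ 0.0323999 , -0.03056649, -0.04295779]), 'finger_gap': 86.74478435322871}
side {'camera_matrix': array([[388.98812152,   0.        , 250.31103396],
       [  0.        , 388.98812152, 181.95737932],
       [  0.        ,   0.        ,   1.        ]]), 'rvec': array([ 2.27689233, -0.37721841,  0.19081245]), 'tvec': array([-458.00917446,  277.64302611,  702.3381332 ])}
fine_sieve_center []
coarse_sieve_center [(array([177.1, 168.9]), 0.89)]
pan_r
[... 775 characters left out ...]
ob [(array([368.2, 117.5]), 0.55)]
clamp_hinge [(array([344.9, 156.2]), 0.91)]
fine_sieve [(array([194.4, 201.5]), 0.71)]
coarse_sieve [(array([183.8, 246.2]), 0.56), (array([274. , 150.3]), 0.41)]
rack [(array([197.1, 223.3]), 0.78)]
buffer [(array([272.1, 152.6]), 0.72)]
wrist {'camera_matrix': array([[297.31863964,   0.        , 252.23667552],
       [  0.        , 297.31863964, 192.94687623],
       [  0.        ,   0.        ,   1.        ]]), 'rvec': array([-2.41792027,  1.54305997,  0.24179073]), 'tvec': array([-674.47967753,  -36.99888447,  392.47623754])}
fine_sieve_center []
coarse_sieve_center []
pan_rim []
knob []
clamp_hinge []
fine_sieve []
coarse_sieve []
rack []
buffer []
1.5
```

View pics/top0.png

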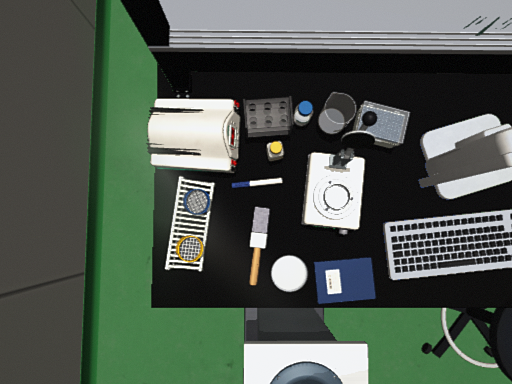

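View pics/side0.png

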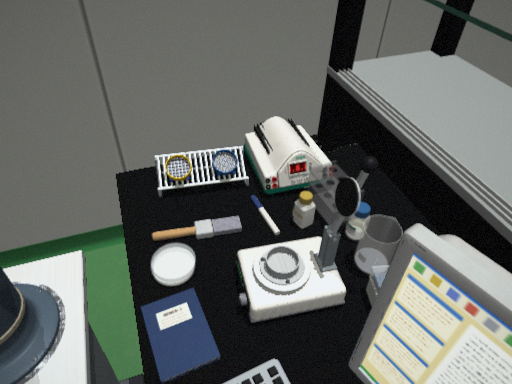

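View pics/wrist0.png

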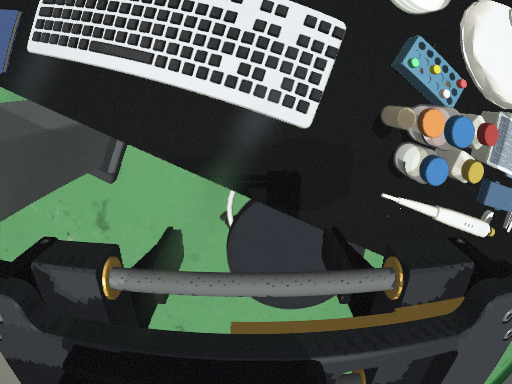

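```bash
cat >> h.py <<'E'
def cal(c):
    k=arm.get_calibration(c); return k["camera_matrix"],R.from_rotvec(k["rvec"]).as_matrix(),np.array(k["tvec"])
def ray(c,px,k=None):
    K,Rm,t=k or cal(c); 
    if c=="wrist":
        d=(np.array(px)-K[:2,2])/K[0,0]; r=np.hypot(*d); v=np.array([*(d/r*np.sin(r)) ,np.cos(r)]) if r>0 else np.array([0,0,1.])
    else: v=np.linalg.inv(K)@[px[0],px[1],1]
    v=Rm.T@v; return -Rm.T@t, v/np.linalg.norm(v)
def tri(obs):
    A=np.zeros((3,3));b=np.zeros(3)
    for o,v in obs:
        P=np.eye(3)-np.outer(v,v);A+=P;b+=P@o
    p=np.linalg.solve(A,b); return p,[np.linalg.norm((np.eye(3)-np.outer(v,v))@(p-o)) for o,v in obs]
def atz(o,v,z): return o+v*(z-o[2])/v[2]
def proj(c,p,k=None):
    K,Rm,t=k or cal(c); q=Rm@np.asarray(p,float)+t
    if c=="wrist":
        r=np.hypot(q[0],q[1]); th=np.arctan2(r,q[2]); return K[:2,2]+K[0,0]*th*q[:2]/r
    q=K@q; return q[:2]/q[2]
E
python3 - <<'E'
from h import *
S={"coarse_c":(177.1,168.9),"pan":(281.8,259),"knob":(366.7,162.7),"hinge":(330.3,233.4),"fine":(223,162.1),"coarse":(179.4,169.9),"rack":(207,180.1),"buffer":(303.8,221.7)}
T={"coarse_c":(185.6,249.1),"pan":(334.4,197.9),"knob":(368.2,117.5),"hinge":(344.9,156.2),"fine":(194.4,201.5),"coarse":(183.8,246.2),"rack":(197.1,223.3),"buffer":(272.1,152.6)}
for n in S:
    p,e=tri([ray("side",S[n]),ray("top",T[n])]); print(n,p.round(1),np.round(e,1))
print("pan z92",atz(*ray("side",S["pan"]),92),atz(*ray("top",T["pan"]),92))
print("hinge z142",atz(*ray("side",S["hinge"]),142),atz(*ray("top",T["hinge"]),142))
print("rackz0",atz(*ray("side",S["rack"]),0),atz(*ray("top",T["rack"]),0))
for n in("side","top"):
    K,Rm,t=cal(n);print(-Rm.T@t)
for c in ("side","top"):
    im=cv2.imread(f"pics/{c}0.png")
    a=im[130:210,140:270] if c=="side" else im[165:285,150:240]
    cv2.imwrite(f"pics/{c}0r.png",cv2.resize(a,None,fx=5,fy=5,interpolation=cv2.INTER_CUBIC) if c=="top" else cv2.resize(a,None,fx=6,fy=6,interpolation=cv2.INTER_CUBIC))
    a=im[150:330,230:390] if c=="side" else im[90:240,290:390]
    cv2.imwrite(f"pics/{c}0s.png",cv2.resize(a,None,fx=3.3,fy=3.3,interpolation=cv2.INTER_CUBIC))
E
```

```text
coarse_c [393.7 303.   49.3] [0.4 0.4]
pan [521.6 -62.2  83.5] [3.3 3.3]
knob [649.3 -78.1 298.9] [1.7 1.7]
hinge [610.9 -75.  138.8] [1. 1.]
fine [509.9 281.9  58.5] [1. 1.]
coarse [400.  309.7  39. ] [0.2 0.2]
rack [460.5 281.1  11.3] [3.2 3.2]
buffer [649.9  85.1  -9.6] [1.1 1.1]
pan z92 [521.92352834 -68.57998267  92.        ] [517.76761269 -59.21311965  92.        ]
hinge z142 [610.23184829 -77.41614863 142.        ] [609.26926715 -73.78125507 142.        ]
rackz0 [466.20428254 292.83555558   0.        ] [457.48635606 283.64898147   0.        ]
[ 310.62721069 -466.73317551  682.50112531]
[448.70485977 129.70252395 947.2226205 ]
```

View pics/top0r.png

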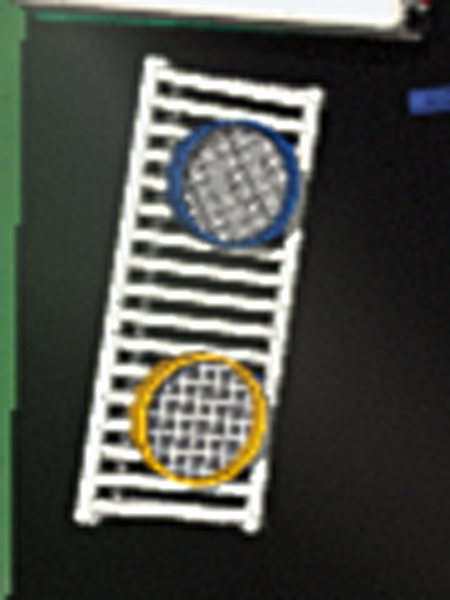

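View pics/side0r.png

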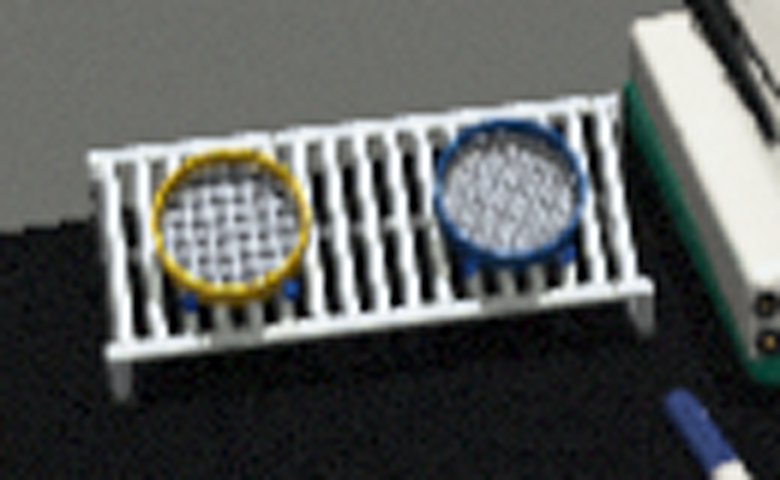

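View pics/top0s.png

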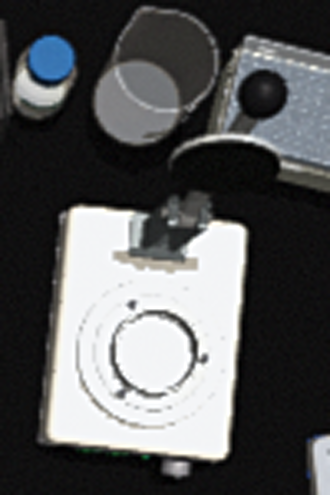

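View pics/side0s.png

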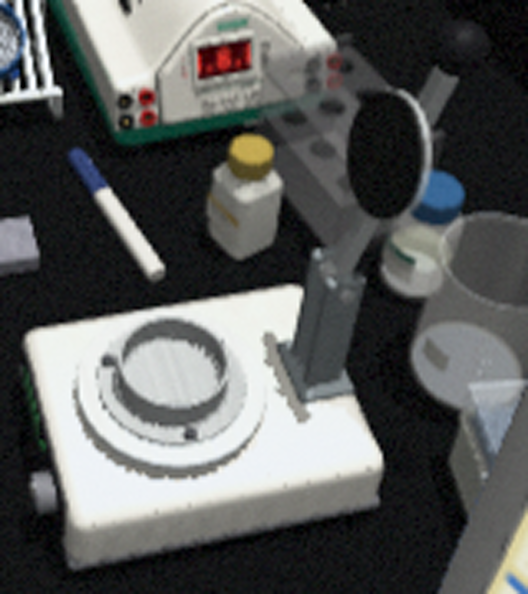

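```bash
cat > fit.py <<'E'
from h import *
from scipy.optimize import least_squares
kk={c:cal(c) for c in("side","top")}
ims={c:cv2.imread(f"pics/{c}0.png") for c in kk}
def mask(c,col,roi):
    h=cv2.cvtColor(ims[c],cv2.COLOR_BGR2HSV); x0,y0,x1,y1=roi
    m=cv2.inRange(h,(18,110,70),(35,255,255)) if col=="y" else cv2.inRange(h,(100,100,50),(125,255,255))
    z=np.zeros_like(m); z[y0:y1,x0:x1]=m[y0:y1,x0:x1]; return z
rois={"y":{"side":(155,145,200,185),"top":(170,225,210,270)},"b":{"side":(200,140,245,182),"top":(178,180,215,220)}}
def circ(c,n,r,N=48):
    a=np.cross(n,[1,0,0]);a/=np.linalg.norm(a);b=np.cross(n,a);t=np.linspace(0,2*np.pi,N,endpoint=False)
    return c+r*(np.outer(np.cos(t),a)+np.outer(np.sin(t),b))
def norm(yaw):  # rack x dir yaw, normal leans downhill
    ux=np.array([np.cos(yaw),np.sin(yaw),0]); return -0.5*ux+np.array([0,0,.8660254])
obs={}
for col in "yb":
    for c in kk:
        m=mask(c,col,rois[col][c]); ys,xs=np.nonzero(m); 
        hull=cv2.convexHull(np.c_[xs,ys].astype(np.float32))[:,0]
        e=cv2.fitEllipse(hull); print(col,c,len(xs),np.round(e[0],1),np.round(e[1],1),round(e[2]))
        obs[col,c]=e[0]
for col in "yb":
    p,e=tri([ray(c,obs[col,c],kk[c]) for c in kk]); print(col,"sil centre",p.round(1),np.round(e,1))
E
python3 fit.py
python3 - <<'E'
from h import *
# power supply, corners: front-right-top, from top px and side px ; device lid
for z in (0,80,100): print(z,atz(*ray("top",(239,170)),z).round(),atz(*ray("top",(152,168)),z).round(), atz(*ray("top",(420,184)),z).round(),atz(*ray("top",(510,180)),z).round())
# rack corners high edge ends/low edge ends
for n,s,t in [("hi near",(155.5,157),(168,268)),("lo near",(159,189),(200.5,268.5)),("hi far",(243,148),(181,178)),("lo far",(248,178),(213,184))]:
    p,e=tri([ray("side",s),ray("top",t)]);print(n,p.round(1),np.round(e,1))
E
```

```text
y side 162 [177.8 167.1] [25.9 26.1] 30
y top 209 [189.3 248.2] [26.9 27.5] 90
b side 136 [224.4 162.7] [27.1 27.2] 55
b top 133 [196.6 201. ] [25.5 26.6] 120
y sil centre [395.7 291.4  63.6] [0.6 0.6]
b sil centre [511.5 276.1  60.4] [0.6 0.6]
0 [599. 174.   0.] [604. 406.   0.] [ 563. -310.    0.] [ 574. -553.    0.]
80 [587. 171.  80.] [591. 382.  80.] [ 553. -272.   80.] [ 564. -495.   80.]
100 [583. 170. 100.] [588. 377. 100.] [ 551. -263.  100.] [ 561. -481.  100.]
hi near [349.1 340.6  70.2] [0.3 0.3]
lo near [341.4 269.5  24.7] [1.6 1.6]
hi far [570.7 313.8  66.1] [2.3 2.3]
lo far [560.2 239.6  25.8] [1.7 1.7]
```

```bash
python3 - <<'E'
import cv2,numpy as np
a=cv2.imread("pics/side0.png")[105:205,235:345]; b=cv2.imread("pics/top0.png")[85:185,140:250]
cv2.imwrite("pics/ps.png",np.hstack([cv2.resize(a,(400,364),interpolation=cv2.INTER_CUBIC),cv2.resize(b,(400,364),interpolation=cv2.INTER_CUBIC)]))
E
```

```text
(no output)
```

View pics/ps.png

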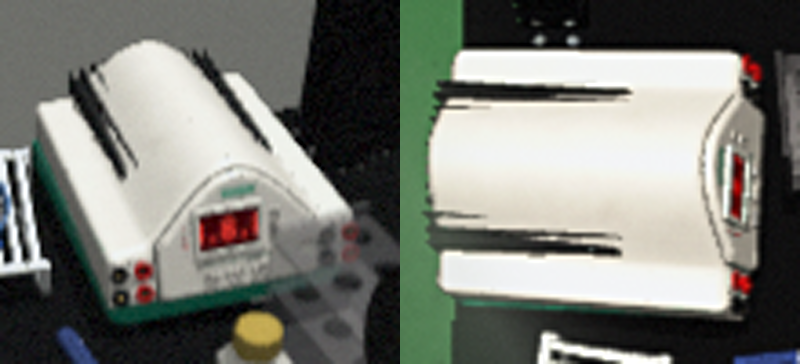

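```bash
python3 - <<'E'
from h import *
f=3.636
for n,s,t in [("shoulder",(108,258),(336,308)),("arch apex front",(235,172),(318,130)),("shoulder far-left",(38,140),(40,288))]:
    p,e=tri([ray("side",(235+s[0]/f,105+s[1]/f)),ray("top",(140+t[0]/f,85+t[1]/f))]);print(n,p.round(1),np.round(e,1))
c=np.array([281.8,259])
# pan rim ellipse: side zoom 3.3 offset (230,150): outer rim approx left 119 right 228 top 318 ; inner
for z in (92,):
  for px in [(119,355),(228,365),(175,318)]:
    print(atz(*ray("side",(230+px[0]/3.3,150+px[1]/3.3)),z).round(1))
  print('top')
  for px in [(110,352),(198,355),(154,310),(153,396)]:
    print(atz(*ray("top",(290+px[0]/3.3,90+px[1]/3.3)),z).round(1))
# shaker housing corners z=56 top
P=[]
for px in [(68,207),(246,225),(228,458),(47,443)]:
    P.append(atz(*ray("top",(290+px[0]/3.3,90+px[1]/3.3)),56)); print(P[-1].round(1))
E
```

```text
shoulder [587.8 187.8  68.4] [1.5 1.5]
arch apex front [690.7 200.1 109.1] [10. 10.]
shoulder far-left [612.5 406.8   6.9] [0.6 0.6]
[495.2 -56.2  92. ]
[551.1 -82.2  92. ]
[535.7 -41.7  92. ]
top
[520.7 -32.6  92. ]
[518.6 -96.8  92. ]
[551.5 -65.2  92. ]
[488.7 -63.4  92. ]
[635.   -8.8  56. ]
[ 621.5 -145.2   56. ]
[ 443.8 -127.4   56. ]
[454.9   9.   56. ]
```

```bash
cat >> h.py <<'E'
def pose():
    s=arm.get_state(); q=s["orientation"]; Rm=R.from_quat([q[1],q[2],q[3],q[0]]).as_matrix()
    return s,s["tool_pos"],np.degrees(np.arctan2(Rm[1,0],Rm[0,0])),Rm
def plan(wps,n):
    """wps: list of (x,y,z,yawdeg), n rows for each"""
    s,p,y,_=pose(); print("at",p.round(1),round(y,1),"t",s["clock"],"gap",round(s["finger_gap"],1)); Tr=[];Tw=[]
    for w,k in zip(wps,n):
        w=np.array(w,float); p0=p.copy(); y0=y
        dy=(w[3]-y0)
        for i in range(k):
            tgt=p0+(w[:3]-p0)*(i+1)/k; d=tgt-p; a=np.radians(y); 
            c=np.array([d[0]*np.cos(a)+d[1]*np.sin(a), d[0]*np.sin(a)-d[1]*np.cos(a), -d[2]])
            c=np.round(c/1000,4); tw=round(-dy/k,1); Tr.append(c.tolist());Tw.append(tw)
            c=c*1000; p=p+np.array([c[0]*np.cos(a)+c[1]*np.sin(a), c[0]*np.sin(a)-c[1]*np.cos(a),-c[2]]); y-=tw
    print('{"translation":',Tr,', "twist":',Tw,'}',len(Tr),"end",p.round(1),round(y,1))
E
python3 - <<'E'
from h import *
plan([(330,-420,320,-65),(430,-180,320,-45),(440,0,320,-30)],[4,5,3])
E
```

```text
at [ 284.4 -612.2  241.6] -65.1 t 1.5 gap 86.9
{"translation": [[-0.0388, -0.0306, -0.0196], [-0.0387, -0.0306, -0.0196], [-0.0388, -0.0306, -0.0196], [-0.0388, -0.0306, -0.0196], [-0.0351, -0.0384, -0.0], [-0.0324, -0.0407, -0.0], [-0.0294, -0.0428, -0.0], [-0.0264, -0.0448, -0.0], [-0.0231, -0.0466, -0.0], [-0.0401, -0.0447, -0.0], [-0.0361, -0.0481, -0.0], [-0.0318, -0.051, -0.0]] , "twist": [np.float64(-0.0), np.float64(-0.0), np.float64(-0.0), np.float64(-0.0), np.float64(-4.0), np.float64(-4.0), np.float64(-4.0), np.float64(-4.0), np.float64(-4.0), np.float64(-5.0), np.float64(-5.0), np.float64(-5.0)] } 12 end [440.   0. 320.] -30.1
```

Emit:
jog_arm:
  translation:
    - [-0.039,-0.031,-0.02]
    - [-0.039,-0.031,-0.02]
    - [-0.039,-0.031,-0.02]
    - [-0.039,-0.031,-0.02]
    - [-0.035,-0.038,0]
    - [-0.032,-0.041,0]
    - [-0.029,-0.043,0]
    - [-0.026,-0.045,0]
    - [-0.023,-0.047,0]
    - [-0.04,-0.045,0]
    - [-0.036,-0.048,0]
    - [-0.032,-0.051,0]
  twist: [0,0,0,0,-4,-4,-4,-4,-4,-5,-5,-5]
  hand: 0
  grip_force: 10

```text
clock: 3.0
tool_pos: [442.5, 2.8, 321.9]
orientation: [0.0, 0.966, -0.258, 0.001]
ft_force: [1.4, -0.6, 0.7]
finger_gap: 87.0
```

```bash
sed -i 's/tw=round(-dy\/k,1)/tw=float(round(-dy\/k,1))/' h.py; python3 - <<'E'
from h import *
plan([(450,200,300,-20),(506,277,220,-7.2)],[5,4])
E
```

```text
at [442.5   2.8 321.9] -29.9 t 3.0 gap 87.0
{"translation": [[-0.0184, -0.0349, 0.0044], [-0.0171, -0.0356, 0.0044], [-0.0159, -0.0361, 0.0044], [-0.0147, -0.0367, 0.0043], [-0.0133, -0.0371, 0.0044], [0.0066, -0.0229, 0.02], [0.0079, -0.0224, 0.02], [0.0091, -0.022, 0.02], [0.0103, -0.0215, 0.02]] , "twist": [-2.0, -2.0, -2.0, -2.0, -2.0, -3.2, -3.2, -3.2, -3.2] } 9 end [506. 277. 220.] -7.1
```

Emit:
jog_arm:
  translation:
    - [-0.018,-0.035,0.004]
    - [-0.017,-0.036,0.004]
    - [-0.016,-0.036,0.004]
    - [-0.015,-0.037,0.004]
    - [-0.013,-0.037,0.004]
    - [0.007,-0.023,0.02]
    - [0.008,-0.022,0.02]
    - [0.009,-0.022,0.02]
    - [0.01,-0.022,0.02]
    - [0,0,0]
  twist: [-2,-2,-2,-2,-2,-3.2,-3.2,-3.2,-3.2,0]

```text
clock: 4.25
tool_pos: [507.1, 276.0, 219.9]
orientation: [0.0, 0.998, -0.063, -0.002]
ft_force: [0.2, -1.2, -0.6]
finger_gap: 87.2
```

```bash
python3 - <<'E'
from h import *
s,p,y,Rm=pose(); k=cal("wrist"); print(p,y)
cv2.imwrite("pics/wrist1.png",arm.read_camera("wrist")[:,:,::-1])
for n in["fine_sieve_center","fine_sieve","coarse_sieve_center"]:
    for d in arm.mark_of("wrist",n)[:2]:
        o,v=ray("wrist",d["centre"],k); print(n,np.round(d["centre"],1),round(d["confidence"],2),atz(o,v,62.4).round(1))
print("expect",proj("wrist",(511.5,276,62.4),k),proj("wrist",(395.7,292,62.4),k))
E
```

```text
[507.08724104 276.01920402 219.92926574] -7.227111339898012
fine_sieve_center [257.4 180.2] 0.59 [512.2 277.8  62.4]
fine_sieve [255.1 170.7] 0.59 [511.  288.3  62.4]
coarse_sieve_center [151.8 179. ] 0.8 [398.2 294.1  62.4]
coarse_sieve_center [255.9 167.7] 0.65 [512.3 291.4  62.4]
expect [256.97086593 181.9374358 ] [150.13915306 181.13746632]
```

View pics/wrist1.png

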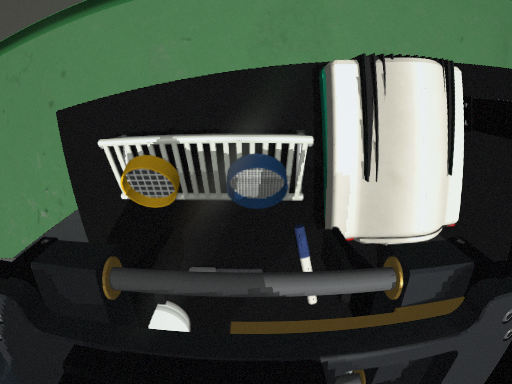

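```bash
python3 - <<'E'
from h import *
plan([(512,275,120,-7.2),(512,275,78,-7.2)],[4,4])
E
```

```text
at [507.6 274.9 222.5] -7.4 t 4.45 gap 86.7
{"translation": [[0.0011, -0.0002, 0.0256], [0.0011, -0.0001, 0.0256], [0.0011, -0.0002, 0.0257], [0.001, -0.0002, 0.0256], [0.0, 0.0, 0.0105], [0.0, 0.0, 0.0105], [0.0, 0.0, 0.0105], [0.0, 0.0, 0.0105]] , "twist": [-0.0, -0.0, -0.0, -0.0, -0.0, -0.0, -0.0, -0.0] } 8 end [512. 275.  78.] -7.4
```

Emit:
jog_arm:
  translation:
    - [0.001,0,0.0255]
    - [0.001,0,0.0255]
    - [0.001,0,0.0255]
    - [0.001,0,0.0255]
    - [0,0,0.0105]
    - [0,0,0.0105]
    - [0,0,0.0105]
    - [0,0,0.0105]
    - [0,0,0]
  twist: [0,0,0,0,0,0,0,0,0]

```text
clock: 5.58
tool_pos: [511.1, 274.6, 76.8]
orientation: [0.0, 0.998, -0.064, -0.001]
ft_force: [0.8, 0.2, 0.7]
finger_gap: 87.3
```

```bash
python3 - <<'E'
from h import *
P=[pose()[1] for _ in range(1)]
s,p,y,Rm=pose(); k=cal("wrist"); print(p,y,s["ft_force"])
cv2.imwrite("pics/wrist2.png",arm.read_camera("wrist")[:,:,::-1])
im=arm.read_camera("side")[:,:,::-1][60:240,120:360];cv2.imwrite("pics/side2.png",cv2.resize(im,None,fx=3,fy=3))
E
```

```text
[511.08429183 274.58714331  76.75941352] -7.284676289191781 [0.84842402 0.24681685 0.65147555]
```

View pics/wrist2.png

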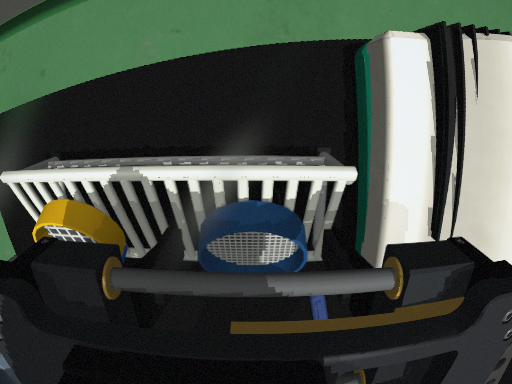

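View pics/side2.png

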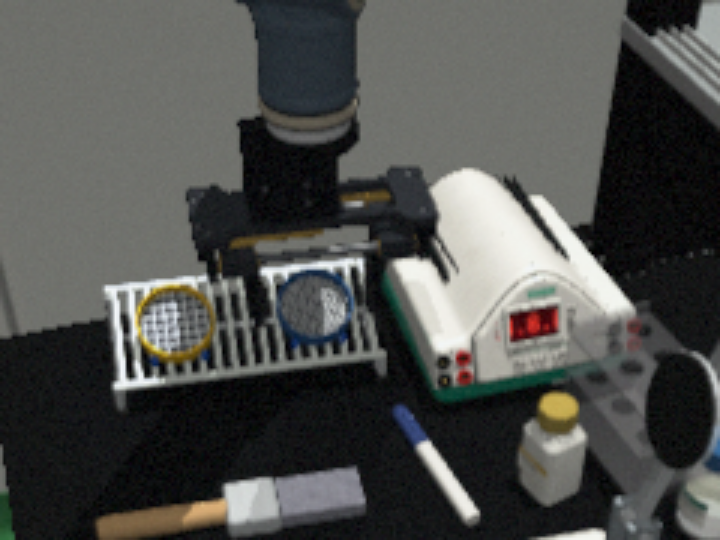

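Emit:
jog_arm:
  translation:
    - [0,0,0]
    - [0,0,0]
    - [0,0,0]
    - [0,0,0]
    - [0,0,0]
    - [0,0,0]
  twist: [0,0,0,0,0,0]
  hand: 1
  grip_force: 8

```text
clock: 6.42
tool_pos: [511.3, 275.1, 77.7]
orientation: [0.0, 0.998, -0.064, -0.0]
ft_force: [-1.6, -0.2, 3.3]
finger_gap: 65.0
```

Emit:
jog_arm:
  translation:
    - [0,0,-0.008]
    - [0,0,-0.015]
    - [0,0,-0.02]
    - [0,0,-0.02]
    - [0,0,-0.02]
    - [0,0,0]
  twist: [0,0,0,0,0,0]

```text
clock: 7.18
tool_pos: [512.5, 275.7, 162.9]
orientation: [-0.001, 0.998, -0.064, 0.002]
ft_force: [-0.7, 0.4, -1.2]
finger_gap: 64.7
```

```bash
python3 - <<'E'
from h import *
s,p,y,Rm=pose(); print(p,y,s["ft_force"])
cv2.imwrite("pics/wrist3.png",arm.read_camera("wrist")[:,:,::-1])
im=arm.read_camera("side")[:,:,::-1][40:240,120:360];cv2.imwrite("pics/side3.png",cv2.resize(im,None,fx=3,fy=3))
plan([(440,120,240,-50),(450,0,230,-80),(495,-62,200,-95.7)],[4,3,2])
E
```

```text
[512.48611891 275.74510229 162.89519374] -7.296443637599438 [-0.69442489  0.40795244 -1.1642151 ]
at [511.4 274.6 160.6] -7.3 t 7.275 gap 64.5
{"translation": [[-0.0128, 0.0406, -0.0199], [-0.005, 0.0423, -0.0198], [0.0029, 0.0425, -0.0199], [0.0107, 0.0412, -0.0198], [0.0328, 0.0231, 0.0033], [0.0363, 0.017, 0.0034], [0.0388, 0.0105, 0.0033], [0.0344, -0.0168, 0.015], [0.0318, -0.0214, 0.015]] , "twist": [10.7, 10.7, 10.7, 10.7, 10.0, 10.0, 10.0, 7.8, 7.8] } 9 end [495. -62. 200.] -95.7
```

View pics/wrist3.png

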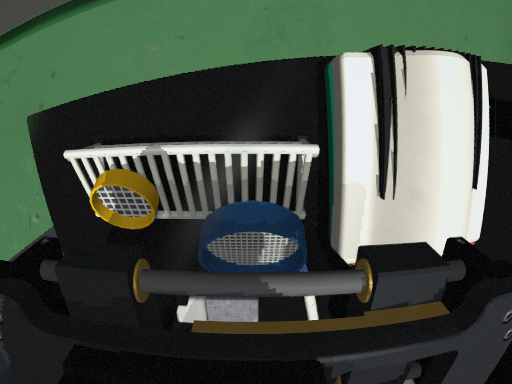

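View pics/side3.png

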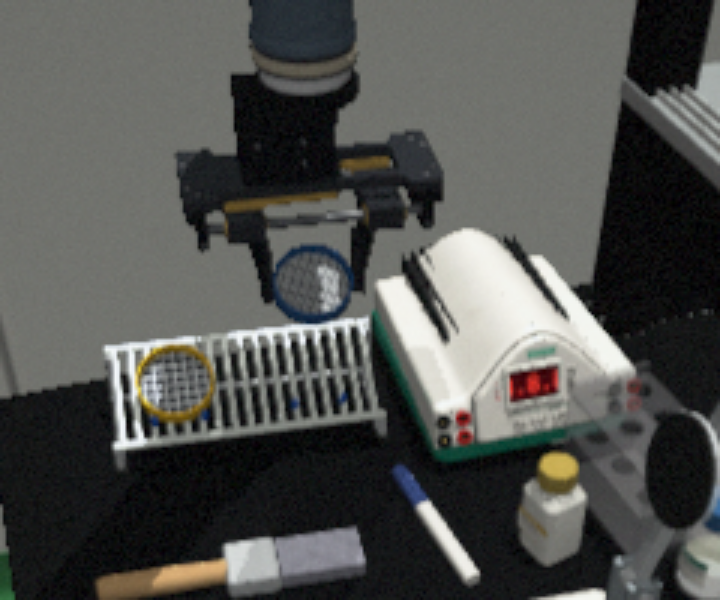

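```bash
python3 - <<'E'
from h import *
s,p,y,Rm=pose(); K,Rw,t=cal("wrist"); print("cam in tool",Rm.T@(-Rw.T@t-p), "axis",(Rm.T@Rw.T@[0,0,1]).round(3))
plan([(440,120,240,-50),(440,0,240,-80),(447,-57,240,-95.7)],[4,3,2])
E
```

```text
cam in tool [  -0.20443841  -85.82628666 -143.77645161] axis [0.    0.308 0.952]
at [511.4 274.6 160.6] -7.3 t 7.275 gap 64.5
{"translation": [[-0.0128, 0.0406, -0.0199], [-0.005, 0.0423, -0.0198], [0.0029, 0.0425, -0.0199], [0.0107, 0.0412, -0.0198], [0.0307, 0.0256, -0.0], [0.0347, 0.02, -0.0], [0.0376, 0.0136, -0.0], [0.0287, 0.0015, -0.0], [0.0285, -0.0025, -0.0]] , "twist": [10.7, 10.7, 10.7, 10.7, 10.0, 10.0, 10.0, 7.8, 7.8] } 9 end [447. -57. 240.] -95.7
```

Emit:
jog_arm:
  translation:
    - [-0.013,0.041,-0.02]
    - [-0.005,0.042,-0.02]
    - [0.003,0.042,-0.02]
    - [0.011,0.041,-0.02]
    - [0.031,0.026,0]
    - [0.035,0.02,0]
    - [0.038,0.014,0]
    - [0.029,0.001,0]
    - [0.028,-0.002,0]
    - [0,0,0]
  twist: [10.5,10.5,10.5,10.5,10.0,10.0,10.0,8,8,0]

```text
clock: 8.52
tool_pos: [450.1, -59.7, 239.6]
orientation: [-0.001, -0.672, 0.74, 0.001]
ft_force: [-0.1, 0.1, -0.5]
finger_gap: 64.9
```

```bash
python3 - <<'E'
from h import *
s,p,y,Rm=pose(); k=cal("wrist"); print(p,y,s["finger_gap"])
im=arm.read_camera("wrist")[:,:,::-1];cv2.imwrite("pics/wrist4.png",im)
for n,z in[("pan_rim",92),("clamp_hinge",142),("knob",299)]:
    for d in arm.mark_of("wrist",n)[:2]:
        o,v=ray("wrist",d["centre"],k); print(n,np.round(d["centre"],1),round(d["confidence"],2),atz(o,v,z).round(1))
print(proj("wrist",(520,-65,92),k))
E
```

```text
[450.0932876  -59.71501298 239.55488857] -95.51648692635548 64.90276803193332
pan_rim [249.  112.4] 0.93 [522.7 -63.   92. ]
clamp_hinge [255.6   5.9] 0.63 [612.9 -77.5 142. ]
knob [131.  33.] 0.55 [560.  -33.9 299. ]
[251.36441079 114.96775626]
```

View pics/wrist4.png

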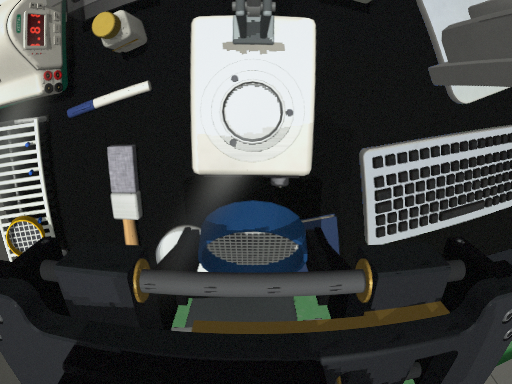

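Emit:
jog_arm:
  translation:
    - [0,0,0]
    - [0,0,0]
    - [0,0,0]
    - [0,0,0]
    - [0,0,0]
    - [0,0,0]
    - [0,0,0]
    - [0,0,0]
    - [0,0,0]
    - [0,0,0]
    - [0,0,0]
    - [0,0,0]
  twist: [-10.5,-10.5,-10.5,-10.5,-10.5,-10.5,-10.5,-10.5,-10.5,-10.5,-10.5,-10.5]

```text
clock: 10.22
tool_pos: [450.6, -56.4, 240.5]
orientation: [-0.0, 0.963, 0.269, -0.0]
ft_force: [-0.7, -0.3, -0.5]
finger_gap: 64.7
```

```bash
python3 - <<'E'
from h import *
plan([(460,-60,230,84.3),(530.5,-66,160,84.3)],[5,4])
E
```

```text
at [450.6 -56.4 240.5] 31.2 t 10.225 gap 64.7
{"translation": [[0.0012, 0.0016, 0.0021], [0.001, 0.0018, 0.0021], [0.0006, 0.0019, 0.0021], [0.0002, 0.002, 0.0021], [-0.0002, 0.002, 0.0021], [0.0003, 0.0177, 0.0175], [0.0003, 0.0177, 0.0175], [0.0003, 0.0177, 0.0175], [0.0003, 0.0177, 0.0175]] , "twist": [-10.6, -10.6, -10.6, -10.6, -10.6, -0.0, -0.0, -0.0, -0.0] } 9 end [530.5 -66.  160. ] 84.2
```

Emit:
jog_arm:
  translation:
    - [0.001,0.002,0.002]
    - [0.001,0.002,0.002]
    - [0.001,0.002,0.002]
    - [0,0.002,0.002]
    - [0,0.002,0.002]
    - [0,0.0177,0.0177]
    - [0,0.0177,0.0177]
    - [0,0.0177,0.0177]
    - [0,0.0177,0.0177]
    - [0,0,0]
  twist: [-10.6,-10.6,-10.6,-10.6,-10.6,0,0,0,0,0]

```text
clock: 11.48
tool_pos: [530.8, -68.2, 158.5]
orientation: [-0.001, 0.744, 0.668, -0.0]
ft_force: [-0.2, 0.6, -0.7]
finger_gap: 64.4
```

```bash
cat > look.py <<'E'
from h import *
import sys
n=sys.argv[1]; x0,y0,x1,y1=map(int,sys.argv[2:6])
s,p,y,Rm=pose(); print(p.round(1),round(y,1),"F",s["ft_force"].round(1),"gap",round(s["finger_gap"],1),"t",s["clock"])
im=arm.read_camera("side")[:,:,::-1]; cv2.imwrite(f"pics/sidefull{n}.png",im)
a=im[y0:y1,x0:x1]; f=min(800/a.shape[1],600/a.shape[0]); cv2.imwrite(f"pics/s{n}.png",cv2.resize(a,None,fx=f,fy=f,interpolation=cv2.INTER_CUBIC))
cv2.imwrite(f"pics/w{n}.png",arm.read_camera("wrist")[:,:,::-1])
P=[pose()[1]]; print(P[0].round(1))
E
python3 look.py 5 210 170 370 320
```

```text
[530.8 -68.2 158.5] 83.8 F [-0.2  0.6 -0.7] gap 64.4 t 11.475
[530.5 -68.4 159.9]
```

View pics/s5.png

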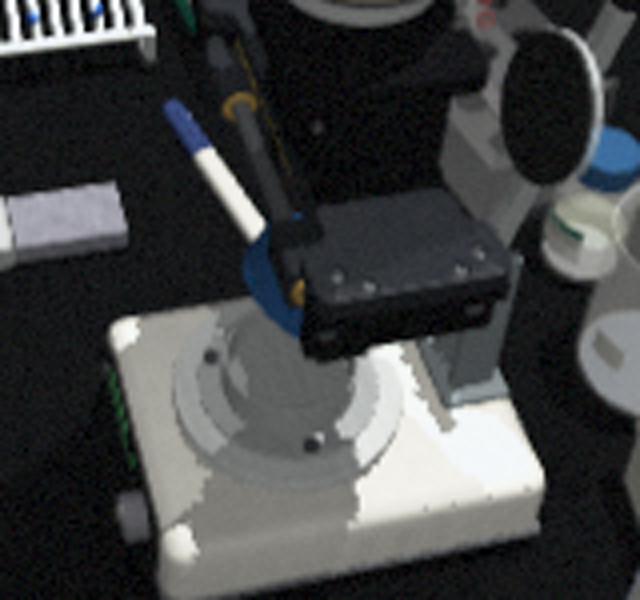

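View pics/w5.png

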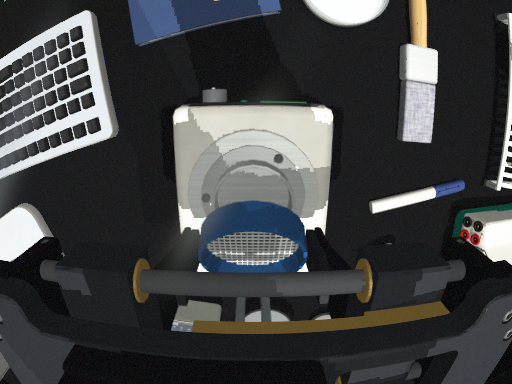

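```bash
python3 - <<'E'
import cv2
a=cv2.imread("pics/w5.png")[95:275,165:345]; a=cv2.convertScaleAbs(a,alpha=1.4,beta=10)
cv2.imwrite("pics/w5z.png",cv2.resize(a,None,fx=3.3,fy=3.3,interpolation=cv2.INTER_CUBIC))
E
```

```text
(no output)
```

View pics/w5z.png

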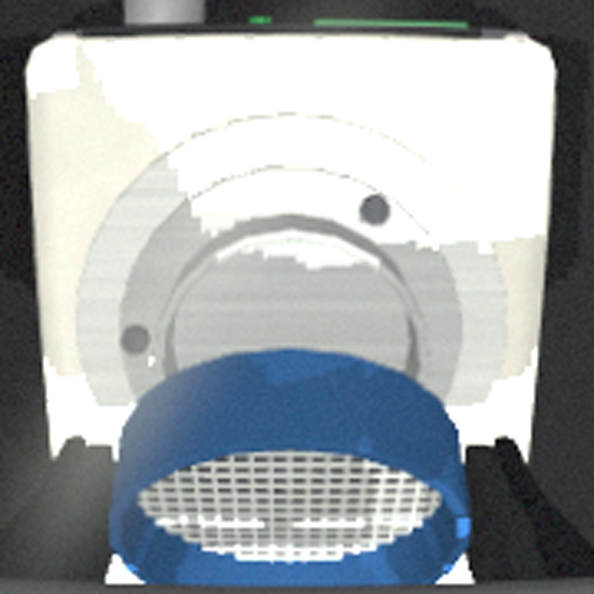

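Emit:
jog_arm:
  translation:
    - [0.001,0.001,0.008]
    - [0,0,0.008]
    - [0,0,0.007]
    - [0,0,0.004]
    - [0,0,0]
  twist: [0,0,0,0,0]
  grip_force: 4

```text
clock: 12.2
tool_pos: [531.8, -68.5, 132.4]
orientation: [-0.0, 0.745, 0.667, -0.0]
ft_force: [0.1, -0.0, -0.2]
finger_gap: 65.3
```

```bash
python3 look.py 6 210 170 370 320
```

```text
[531.8 -68.5 132.4] 83.7 F [ 0.1 -0.  -0.2] gap 65.3 t 12.2
[532.2 -68.5 132.9]
```

View pics/s6.png

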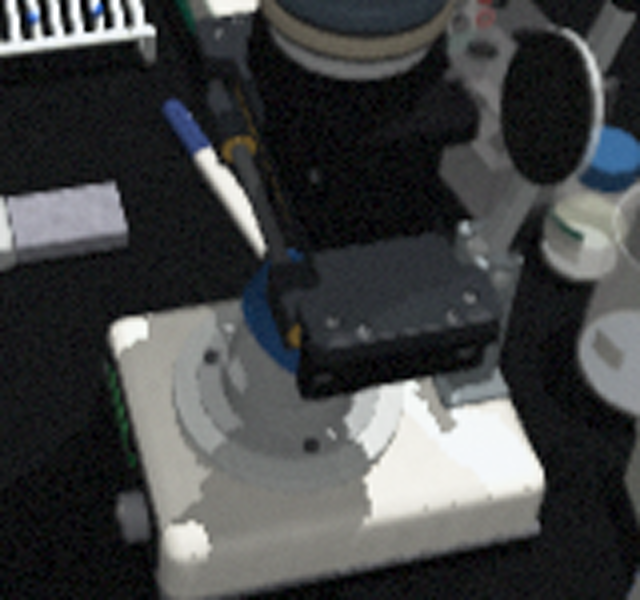

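View pics/w6.png

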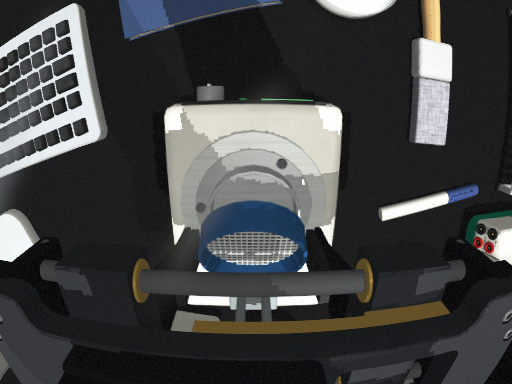

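Emit:
jog_arm:
  translation:
    - [0.0005,0,0.0015]
    - [0.0005,0,0.0015]
    - [0,0,0.0015]
    - [0,0,0.001]
    - [0,0,0]
  twist: [0,0,0,0,0]

```text
clock: 12.92
tool_pos: [532.2, -67.5, 127.2]
orientation: [0.0, 0.745, 0.667, 0.0]
ft_force: [-0.6, 0.4, -0.4]
finger_gap: 64.8
```

Emit:
jog_arm:
  translation:
    - [0,0,0.0015]
    - [0,0,0.001]
    - [0,0,0]
  twist: [0,0,0]

```text
clock: 13.3
tool_pos: [531.8, -67.5, 124.7]
orientation: [-0.0, 0.745, 0.667, -0.0]
ft_force: [-1.1, 0.8, 1.1]
finger_gap: 65.2
```

```bash
python3 look.py 7 210 170 370 320
```

```text
[531.8 -67.5 124.7] 83.7 F [-1.1  0.8  1.1] gap 65.2 t 13.3
[531.9 -67.5 124.7]
```

View pics/w7.png

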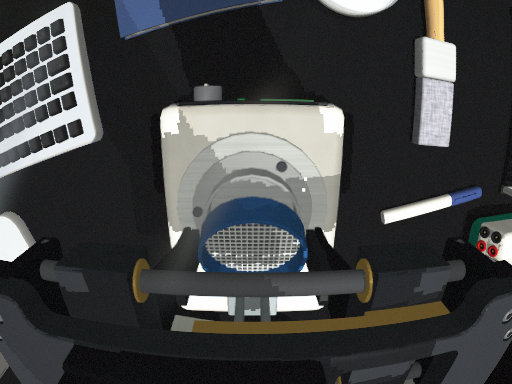

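Emit:
jog_arm:
  translation:
    - [0,-0.0015,0.001]
    - [0,-0.0015,0.0015]
    - [0,-0.0015,0.002]
    - [0,-0.0015,0.002]
    - [0,0,0]
  twist: [0,0,0,0,0]
  grip_force: 3

```text
clock: 14.02
tool_pos: [525.9, -66.9, 118.0]
orientation: [-0.0, 0.745, 0.667, -0.0]
ft_force: [0.4, -0.2, 0.5]
finger_gap: 65.1
```

```bash
python3 look.py 8 210 170 370 320
```

```text
[525.9 -66.9 118. ] 83.7 F [ 0.4 -0.2  0.5] gap 65.1 t 14.025
[526.1 -66.9 118.2]
```

View pics/w8.png

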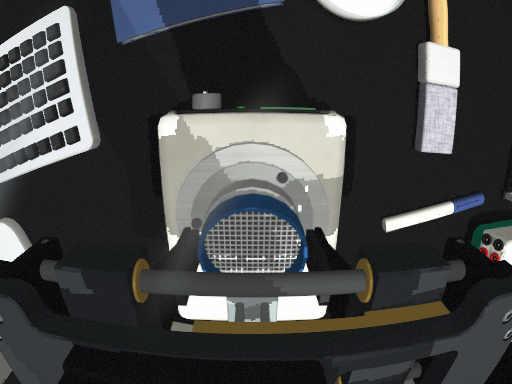

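View pics/s8.png

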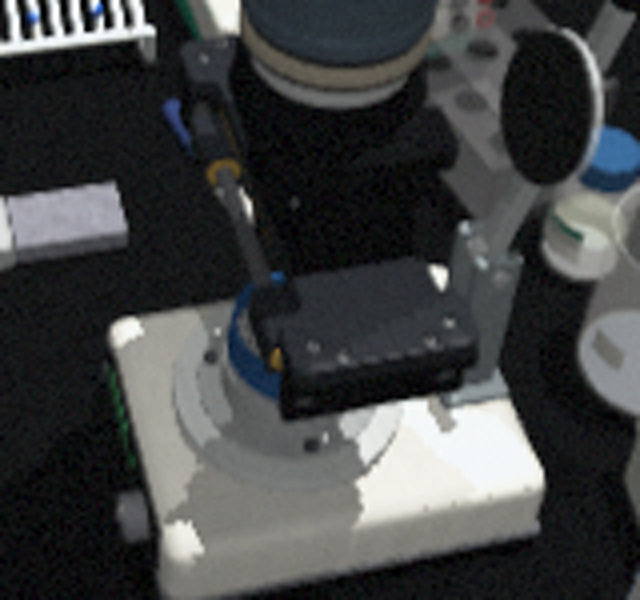

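Emit:
jog_arm:
  translation:
    - [0,-0.001,0.0015]
    - [0,-0.001,0.0015]
    - [0,0,0.0015]
    - [0,0,0]
  twist: [0,0,0,0]

```text
clock: 14.62
tool_pos: [524.4, -66.7, 114.0]
orientation: [0.0, 0.745, 0.667, 0.0]
ft_force: [-0.4, -0.2, 2.7]
finger_gap: 65.4
```

Emit:
jog_arm:
  translation:
    - [0,0,0.001]
    - [0,0,0.001]
    - [0,0,0]
  twist: [0,0,0]

```text
clock: 15.0
tool_pos: [524.6, -66.7, 111.9]
orientation: [0.0, 0.745, 0.667, 0.0]
ft_force: [-0.0, 0.1, 3.2]
finger_gap: 64.9
```

```bash
python3 look.py 9 210 170 370 320
```

```text
[524.6 -66.7 111.9] 83.7 F [-0.   0.1  3.2] gap 64.9 t 15.0
[524.5 -66.7 111.9]
```

View pics/w9.png

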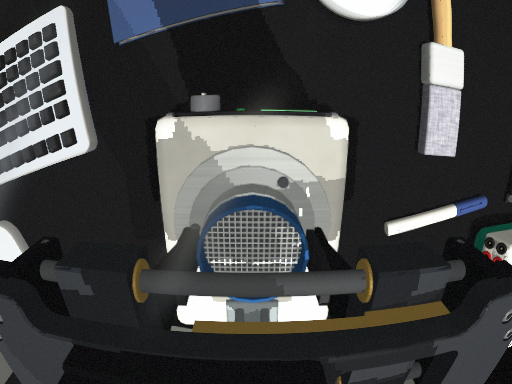

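View pics/s9.png

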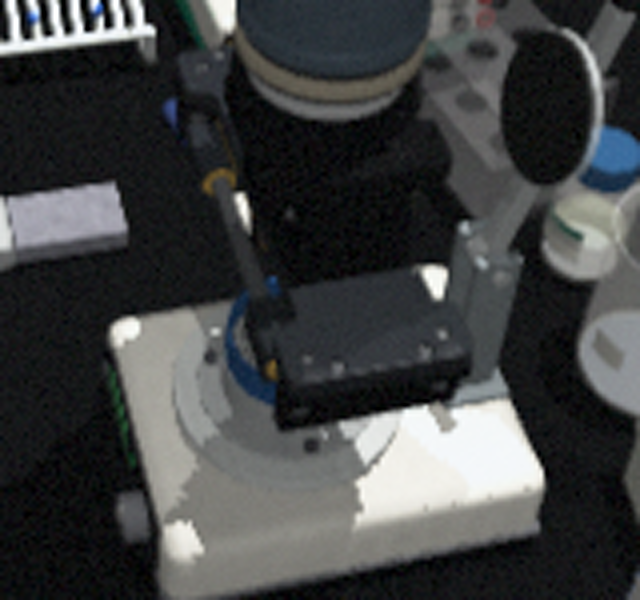

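Emit:
jog_arm:
  translation:
    - [0,0,0]
    - [0,0,0]
    - [0,0,0]
    - [0,0,0]
    - [0,0,-0.01]
    - [0,0,-0.02]
    - [0,0,-0.03]
    - [0,0,-0.03]
    - [0,0,-0.03]
  twist: [0,0,0,0,0,0,0,0,0]
  hand: 0

```text
clock: 16.23
tool_pos: [524.2, -66.5, 233.5]
orientation: [0.0, 0.745, 0.667, 0.0]
ft_force: [-0.0, 0.0, -0.1]
finger_gap: 86.8
```

```bash
python3 - <<'E'
from h import *
plan([(440,60,240,60),(400,180,240,30),(398,291,210,-7)],[3,3,4])
E
```

```text
at [524.2 -66.5 233.5] 83.7 t 16.225 gap 86.8
{"translation": [[0.0388, -0.0325, -0.0022], [0.0341, -0.0375, -0.0022], [0.0285, -0.0418, -0.0021], [0.028, -0.0315, -0.0], [0.0221, -0.036, -0.0], [0.0155, -0.0392, -0.0], [0.0134, -0.0243, 0.0075], [0.0094, -0.0261, 0.0075], [0.005, -0.0273, 0.0075], [0.0005, -0.0277, 0.0075]] , "twist": [7.9, 7.9, 7.9, 10.0, 10.0, 10.0, 9.3, 9.3, 9.3, 9.3] } 10 end [398. 291. 210.] -7.2
```

Emit:
jog_arm:
  translation:
    - [0.039,-0.033,-0.002]
    - [0.034,-0.038,-0.002]
    - [0.029,-0.042,-0.002]
    - [0.028,-0.032,0]
    - [0.022,-0.036,0]
    - [0.016,-0.039,0]
    - [0.013,-0.024,0.008]
    - [0.009,-0.026,0.008]
    - [0.005,-0.027,0.008]
    - [0,-0.028,0.008]
    - [0,0,0]
  twist: [7.9,7.9,7.9,10,10,10,9.3,9.3,9.3,9.3,0]

```text
clock: 17.6
tool_pos: [395.1, 292.9, 206.0]
orientation: [-0.0, 0.998, -0.059, -0.0]
ft_force: [-0.0, -0.8, -0.9]
finger_gap: 87.1
```

```bash
python3 look.py 10 210 170 370 320; python3 - <<'E'
from h import *
s,p,y,Rm=pose(); k=cal("wrist"); print(p,y)
im=arm.read_camera("top")[:,:,::-1]; cv2.imwrite("pics/top10.png",cv2.resize(im[90:240,290:390],None,fx=4,fy=4,interpolation=cv2.INTER_CUBIC)); arm.read_camera("wrist")
for n in["coarse_sieve_center","coarse_sieve"]:
    for d in arm.mark_of("wrist",n)[:2]:
        o,v=ray("wrist",d["centre"],k); print(n,np.round(d["centre"],1),round(d["confidence"],2),atz(o,v,62.4).round(1))
O=[]
for c in("side","top"):
    for d in arm.mark_of(c,"fine_sieve_center")[:2]: print(c,d); O.append(ray(c,d["centre"]))
if len(O)==2: print(tri(O))
print(proj("side",(521.5,-65.5,99)),proj("top",(521.5,-65.5,99)))
E
```

```text
[395.1 292.9 206. ] -6.8 F [-0.  -0.8 -0.9] gap 87.1 t 17.6
[396.  290.5 206.1]
[396.00246109 290.49897994 206.06306733] -6.947678034886612
coarse_sieve_center [253.2 184.1] 0.84 [397.2 292.6  62.4]
coarse_sieve [252.1 177.4] 0.96 [396.9 299.6  62.4]
side {'centre': [282.9, 255.8], 'confidence': 0.86}
top {'centre': [336.0, 196.1], 'confidence': 0.86}
(array([523.93749997, -63.36322878,  93.98897259]), [np.float64(2.0854732417723083), np.float64(2.085473241772262)])
[281.21487146 255.47393625] [337.65166333 196.10714271]
```

View pics/s10.png

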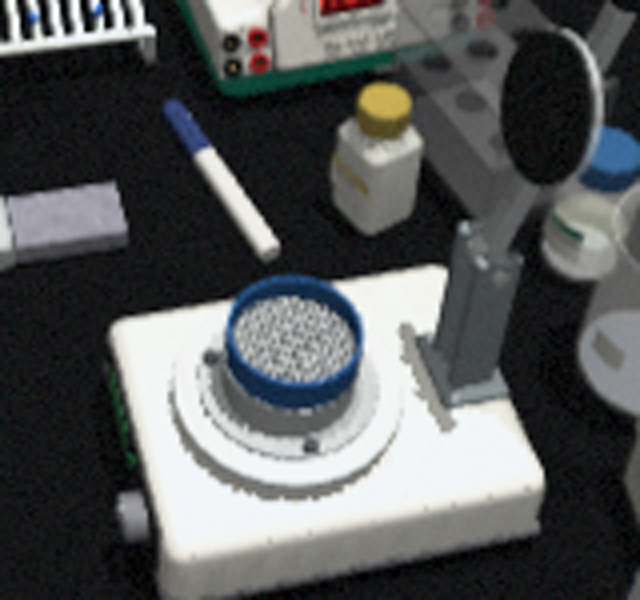

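View pics/top10.png

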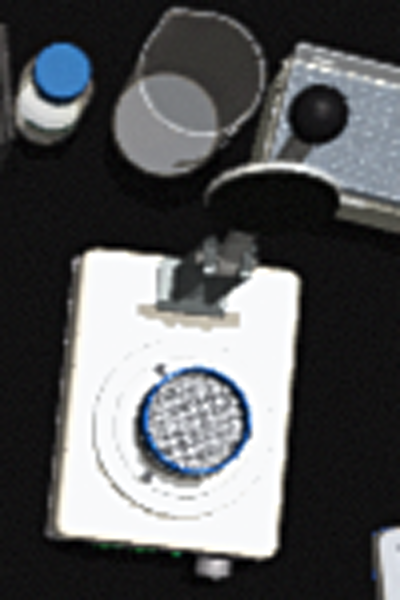

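View pics/w10.png

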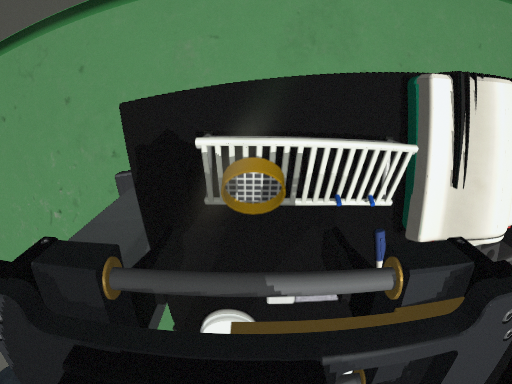

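Emit:
jog_arm:
  translation:
    - [0.0015,0,0.025]
    - [0,0,0.025]
    - [0,0,0.025]
    - [0,0,0.018]
    - [0,0,0.012]
    - [0,0,0.012]
    - [0,0,0.0115]
    - [0,0,0]
  twist: [0.3,0,0,0,0,0,0,0]

```text
clock: 19.0
tool_pos: [397.2, 290.3, 76.5]
orientation: [0.0, 0.998, -0.064, -0.001]
ft_force: [0.2, 1.1, 0.7]
finger_gap: 87.2
```

```bash
python3 look.py 11 120 80 280 200
```

```text
[397.2 290.3  76.5] -7.4 F [0.2 1.1 0.7] gap 87.2 t 19.0
[397.7 290.9  77.4]
```

View pics/w11.png

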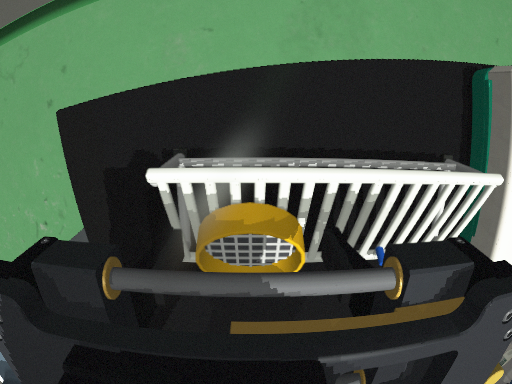

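Emit:
jog_arm:
  translation:
    - [0,0,0]
    - [0,0,0]
    - [0,0,0]
    - [0,0,0]
    - [0,0,0]
    - [0,0,0]
    - [0,0,-0.008]
    - [0,0,-0.015]
    - [0,0,-0.02]
    - [0,0,-0.02]
    - [0,0,-0.02]
    - [0,0,0]
  twist: [0,0,0,0,0,0,0,0,0,0,0,0]
  hand: 1
  grip_force: 8

```text
clock: 20.6
tool_pos: [399.0, 291.2, 162.3]
orientation: [-0.001, 0.998, -0.065, 0.002]
ft_force: [0.3, -1.0, -1.0]
finger_gap: 64.8
```

```bash
python3 look.py 12 120 80 280 200; python3 - <<'E'
from h import *
plan([(400,180,240,20),(420,60,250,-0+50),(447,-57,250,84.3)],[4,3,4])
E
```

```text
[399.  291.2 162.3] -7.4 F [ 0.3 -1.  -1. ] gap 64.8 t 20.6
[397.8 290.2 160.3]
at [397.8 290.2 160.3] -7.4 t 20.7 gap 64.7
{"translation": [[0.0041, 0.0272, -0.0199], [0.0008, 0.0276, -0.02], [-0.0026, 0.0274, -0.0199], [-0.0058, 0.027, -0.0199], [-0.0075, 0.0398, -0.0033], [-0.0143, 0.038, -0.0034], [-0.0206, 0.0349, -0.0033], [-0.018, 0.024, -0.0], [-0.0214, 0.021, -0.0], [-0.0244, 0.0176, -0.0], [-0.0266, 0.0138, -0.0]] , "twist": [-6.9, -6.9, -6.9, -6.9, -9.9, -9.9, -9.9, -8.6, -8.6, -8.6, -8.6] } 11 end [447. -57. 250.] 84.3
```

View pics/s12.png

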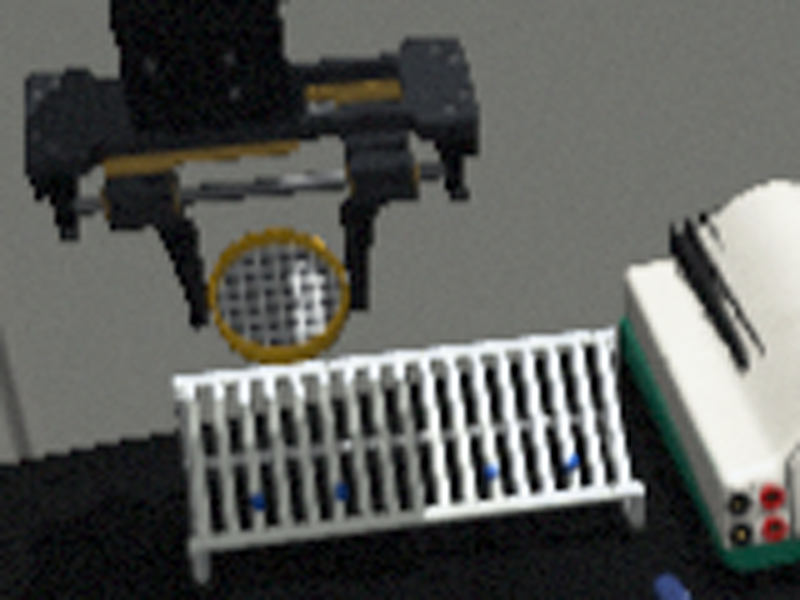

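View pics/w12.png

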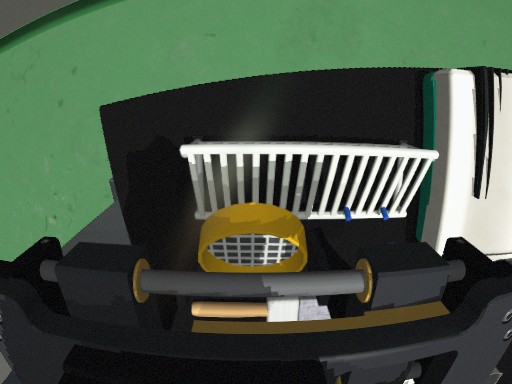

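```bash
python3 - <<'E'
from h import *
plan([(412,180,240,20),(445,60,250,-0+50),(455,-57,250,84.3)],[4,3,4])
E
```

```text
at [397.8 290.2 160.3] -7.4 t 20.7 gap 64.7
{"translation": [[0.0071, 0.0269, -0.0199], [0.0037, 0.0275, -0.02], [0.0005, 0.0278, -0.0199], [-0.0029, 0.0276, -0.0199], [-0.0035, 0.0413, -0.0033], [-0.0105, 0.0402, -0.0034], [-0.0173, 0.0377, -0.0033], [-0.0208, 0.0207, -0.0], [-0.0236, 0.0175, -0.0], [-0.0259, 0.0136, -0.0], [-0.0278, 0.0097, -0.0]] , "twist": [-6.9, -6.9, -6.9, -6.9, -9.9, -9.9, -9.9, -8.6, -8.6, -8.6, -8.6] } 11 end [455. -57. 250.] 84.3
```

Emit:
jog_arm:
  translation:
    - [0.007,0.027,-0.02]
    - [0.004,0.0275,-0.02]
    - [0.0005,0.028,-0.02]
    - [-0.003,0.0275,-0.02]
    - [-0.0035,0.041,-0.003]
    - [-0.0105,0.04,-0.003]
    - [-0.017,0.038,-0.004]
    - [-0.021,0.021,0]
    - [-0.0235,0.0175,0]
    - [-0.026,0.0135,0]
    - [-0.028,0.0095,0]
    - [0,0,0]
  twist: [-6.9,-6.9,-6.9,-6.9,-9.9,-9.9,-9.9,-8.6,-8.6,-8.6,-8.6,0]

```text
clock: 22.2
tool_pos: [454.4, -59.4, 249.1]
orientation: [-0.001, 0.743, 0.669, -0.001]
ft_force: [0.4, 0.3, -1.1]
finger_gap: 64.9
```

```bash
python3 - <<'E'
from h import *
plan([(531.5,-67,180,84.0)],[4])
E
```

```text
at [454.4 -59.4 249.1] 84.0 t 22.2 gap 64.9
{"translation": [[0.0001, 0.0194, 0.0173], [0.0001, 0.0193, 0.0173], [0.0001, 0.0194, 0.0172], [0.0001, 0.0193, 0.0173]] , "twist": [0.0, 0.0, 0.0, 0.0] } 4 end [531.5 -67.  180. ] 84.0
```

Emit:
jog_arm:
  translation:
    - [0,0.0194,0.0177]
    - [0,0.0194,0.0177]
    - [0,0.0194,0.0177]
    - [0,0.0194,0.0177]
    - [0,0,0]
  twist: [0,0,0,0,0]

```text
clock: 22.82
tool_pos: [531.8, -63.4, 177.6]
orientation: [-0.002, 0.741, 0.671, -0.001]
ft_force: [-0.8, 0.5, -0.8]
finger_gap: 64.5
```

```bash
python3 look.py 13 210 150 370 300; python3 - <<'E'
import cv2
a=cv2.imread("pics/w13.png")[95:275,165:345]; a=cv2.convertScaleAbs(a,alpha=1.4,beta=10)
cv2.imwrite("pics/w13z.png",cv2.resize(a,None,fx=3.3,fy=3.3,interpolation=cv2.INTER_CUBIC))
E
```

```text
[531.8 -63.4 177.6] 84.3 F [-0.8  0.5 -0.8] gap 64.5 t 22.825
[531.6 -63.4 179.2]
```

View pics/w13z.png

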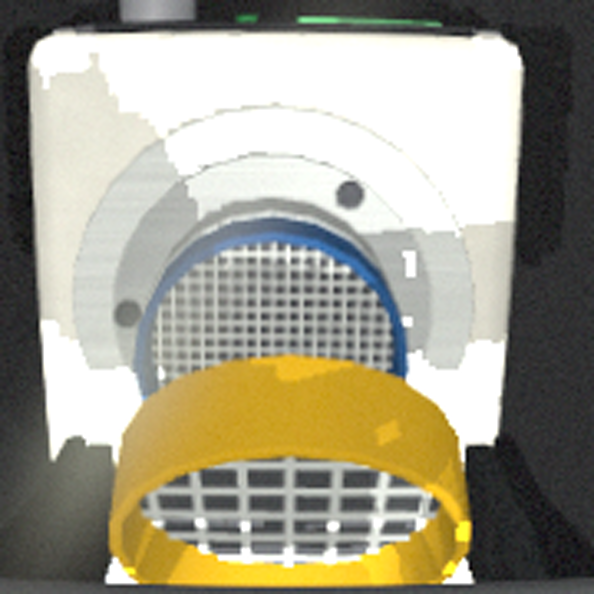

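View pics/s13.png

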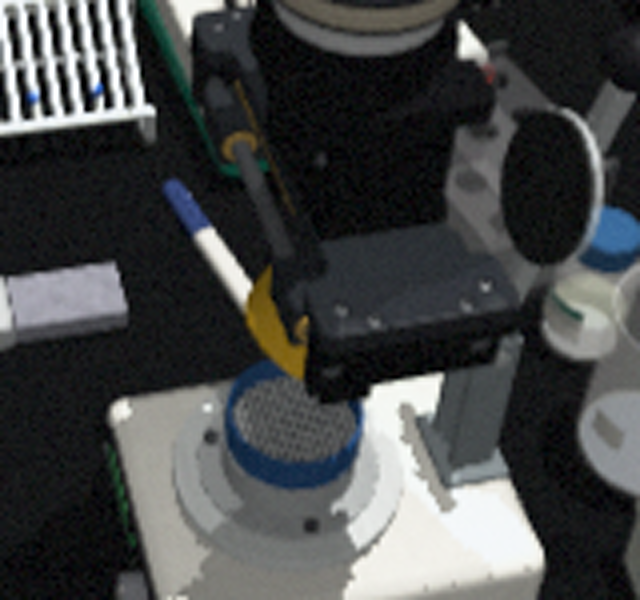

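Emit:
jog_arm:
  translation:
    - [-0.004,0,0.008]
    - [0,0,0.008]
    - [0,0,0.007]
    - [0,0,0.004]
    - [0,0,0]
  twist: [0,0,0,0,0]
  grip_force: 4

```text
clock: 23.55
tool_pos: [531.6, -68.4, 152.1]
orientation: [-0.0, 0.741, 0.671, -0.0]
ft_force: [-0.9, 0.8, -1.4]
finger_gap: 64.6
```

```bash
python3 look.py 14 210 150 370 300; python3 - <<'E'
import cv2
a=cv2.imread("pics/w14.png")[95:275,165:345]; a=cv2.convertScaleAbs(a,alpha=1.4,beta=10)
cv2.imwrite("pics/w14z.png",cv2.resize(a,None,fx=3.3,fy=3.3,interpolation=cv2.INTER_CUBIC))
E
```

```text
[531.6 -68.4 152.1] 84.3 F [-0.9  0.8 -1.4] gap 64.6 t 23.55
[532.  -68.3 152.6]
```

View pics/w14z.png

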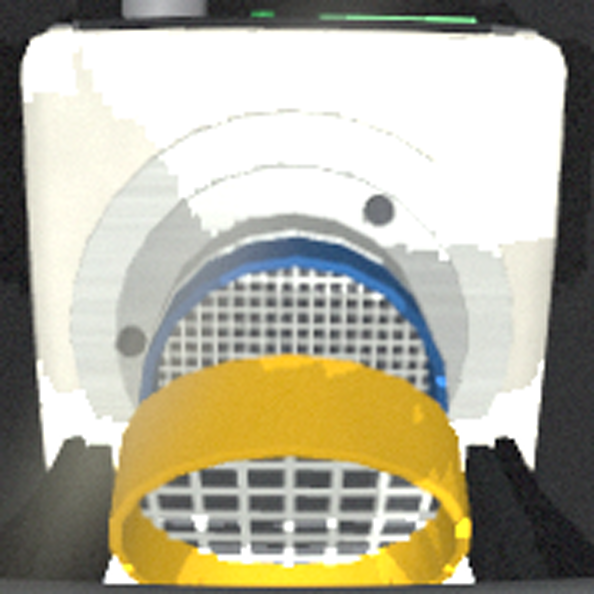

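View pics/s14.png

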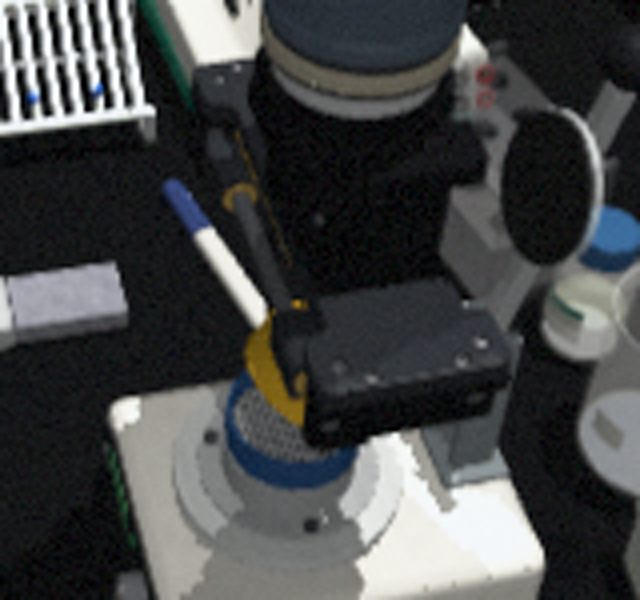

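Emit:
jog_arm:
  translation:
    - [0.0005,0,0.0015]
    - [0.0005,0,0.0015]
    - [0,0,0.0015]
    - [0,0,0.0015]
    - [0,0,0.0015]
    - [0,0,0.001]
    - [0,0,0]
  twist: [0,0,0,0,0,0,0]
  grip_force: 3

```text
clock: 24.52
tool_pos: [531.9, -67.5, 143.9]
orientation: [-0.0, 0.741, 0.671, -0.0]
ft_force: [-0.5, 0.2, -0.6]
finger_gap: 65.0
```

```bash
python3 look.py 15 210 150 370 300
```

```text
[531.9 -67.5 143.9] 84.3 F [-0.5  0.2 -0.6] gap 65.0 t 24.525
[531.9 -67.4 144. ]
```

View pics/w15.png

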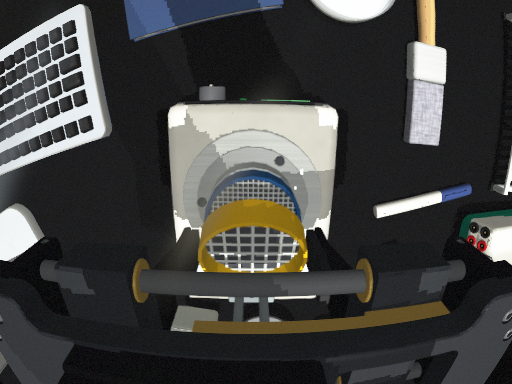

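View pics/s15.png

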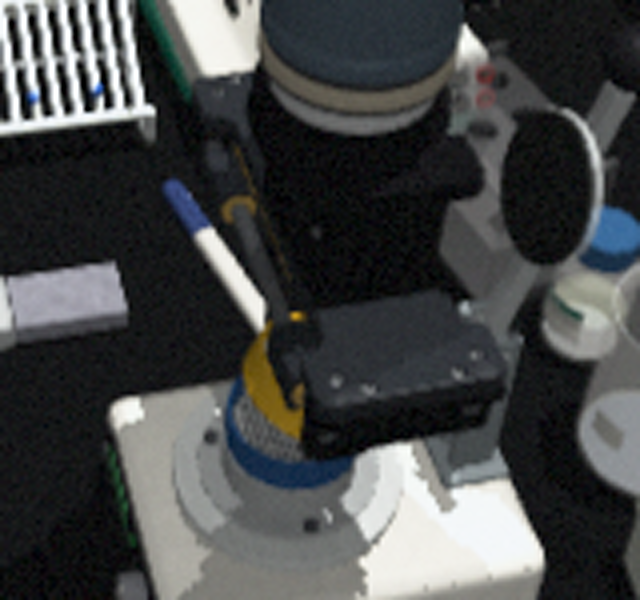

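Rotating as the blue one did. Continue the same arc.

Emit:
jog_arm:
  translation:
    - [0,-0.0015,0.001]
    - [0,-0.0015,0.0015]
    - [0,-0.0015,0.002]
    - [0,-0.0015,0.002]
    - [0,0,0]
  twist: [0,0,0,0,0]

```text
clock: 25.25
tool_pos: [525.6, -66.9, 137.2]
orientation: [-0.0, 0.741, 0.671, -0.0]
ft_force: [0.7, -0.7, -0.7]
finger_gap: 64.9
```

```bash
python3 look.py 16 210 150 370 300
```

```text
[525.6 -66.9 137.2] 84.3 F [ 0.7 -0.7 -0.7] gap 64.9 t 25.25
[525.8 -66.9 137.4]
```

View pics/w16.png

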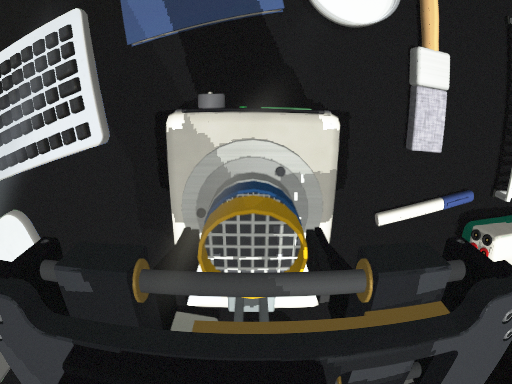

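View pics/s16.png

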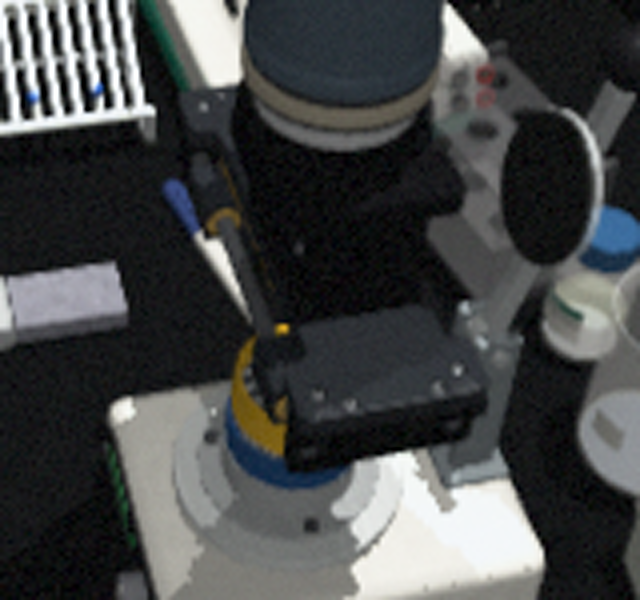

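Emit:
jog_arm:
  translation:
    - [0,-0.001,0.0015]
    - [0,-0.001,0.0015]
    - [0,0,0.0015]
    - [0,0,0]
  twist: [0,0,0,0]

```text
clock: 25.85
tool_pos: [524.1, -66.7, 133.2]
orientation: [0.0, 0.741, 0.671, 0.0]
ft_force: [-0.6, 0.0, 2.8]
finger_gap: 65.4
```

Emit:
jog_arm:
  translation:
    - [0,0,0.001]
    - [0,0,0.001]
    - [0,0,0.001]
    - [0,0,0]
  twist: [0,0,0,0]

```text
clock: 26.35
tool_pos: [524.4, -66.7, 130.0]
orientation: [0.0, 0.741, 0.671, 0.0]
ft_force: [0.2, -0.8, 2.9]
finger_gap: 65.2
```

```bash
python3 look.py 17 210 150 370 300
```

```text
[524.4 -66.7 130. ] 84.3 F [ 0.2 -0.8  2.9] gap 65.2 t 26.35
[524.3 -66.7 130. ]
```

View pics/w17.png

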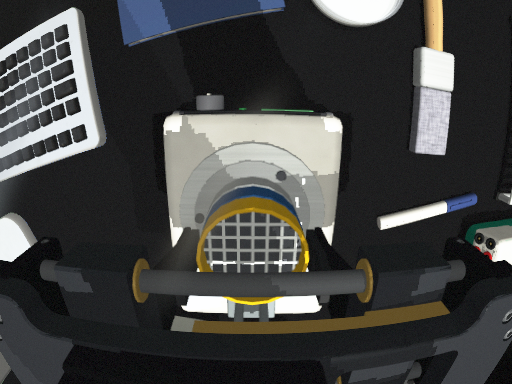

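View pics/s17.png

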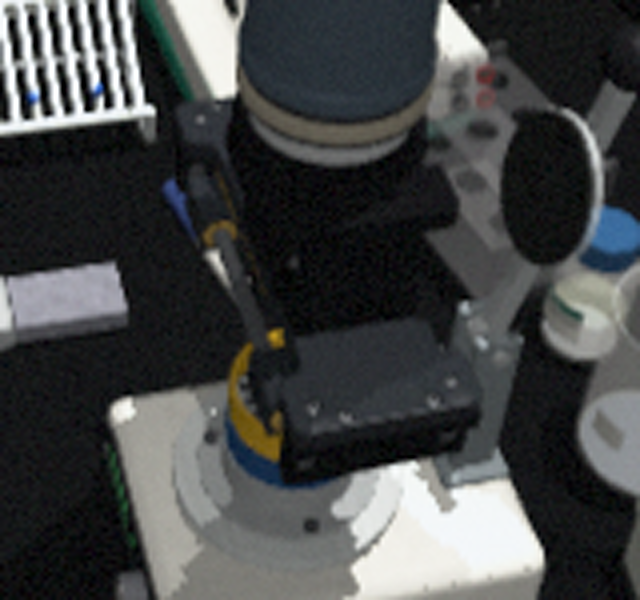

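Emit:
jog_arm:
  translation:
    - [0,0,0]
    - [0,0,0]
    - [0,0,0]
    - [0,0,0]
    - [0,0,-0.01]
    - [0,0,-0.02]
    - [0,-0.01,-0.035]
    - [0,-0.03,-0.035]
    - [0,-0.03,-0.035]
    - [0,-0.005,-0.035]
    - [0,0,-0.03]
    - [0,0,0]
  twist: [0,0,0,0,0,0,0,0,0,0,0,0]
  hand: 0

```text
clock: 27.95
tool_pos: [450.5, -58.9, 332.8]
orientation: [0.003, 0.741, 0.671, 0.001]
ft_force: [1.0, -0.0, -0.7]
finger_gap: 87.1
```

```bash
python3 look.py 18 210 150 390 300; python3 - <<'E'
from h import *
im=arm.read_camera("top")[:,:,::-1]; cv2.imwrite("pics/topf18.png",im); cv2.imwrite("pics/top18.png",cv2.resize(im[90:240,290:390],None,fx=4,fy=4,interpolation=cv2.INTER_CUBIC))
for n,z in[("knob",297),("coarse_sieve_center",118),("fine_sieve_center",99)]:
  O=[]
  for c in("side","top"):
    for d in arm.mark_of(c,n)[:1]: print(n,c,np.round(d["centre"],1),round(d["confidence"],2)); O.append(ray(c,d["centre"])); print(atz(*O[-1],z).round(1))
  if len(O)==2: print(tri(O))
E
```

```text
[450.5 -58.9 332.8] 84.3 F [ 1.  -0.  -0.7] gap 87.1 t 27.95
[449.  -59.1 329.9]
knob side [369.8 165. ] 0.86
[650.6 -82.7 297. ]
knob top [367.3 119.2] 0.92
[648.3 -77.7 297. ]
(array([651.0401498 , -79.6648417 , 293.90881671]), [np.float64(1.8975503905757383), np.float64(1.897550390575662)])
coarse_sieve_center side [286.7 250.6] 0.72
[528.4 -71.6 118. ]
coarse_sieve_center top [339.  196.9] 0.57
[518.  -64.2 118. ]
(array([524.09080888, -67.29920236, 113.60372374]), [np.float64(5.9797703654596885), np.float64(5.979770365459499)])
fine_sieve_center side [281.1 253.9] 0.71
[522.7 -62.1  99. ]
```

View pics/s18.png

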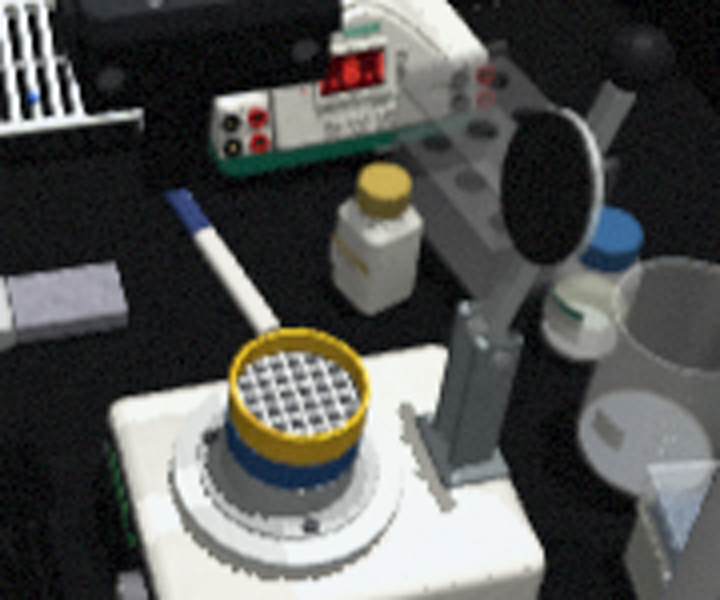

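View pics/w18.png

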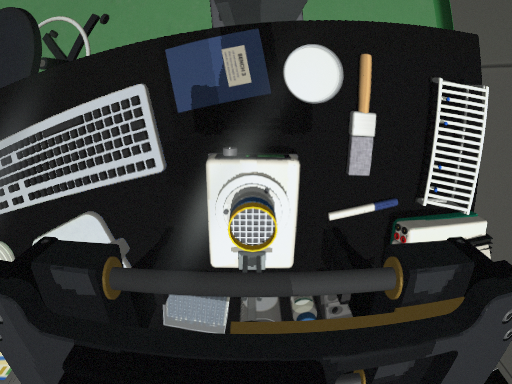

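View pics/top18.png

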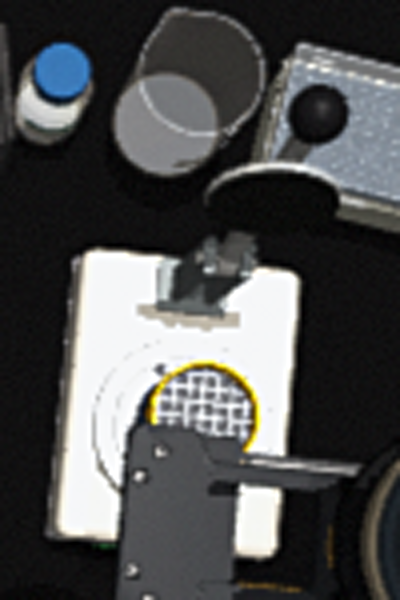

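```bash
python3 - <<'E'
from h import *
plan([(470,-62,365,84.3),(650,-80,365,84.3)],[1,5])
# silhouette check of yellow/blue in side view
im=cv2.imread("pics/sidefull18.png"); h=cv2.cvtColor(im,cv2.COLOR_BGR2HSV)
my=cv2.inRange(h,(18,110,70),(35,255,255)); mb=cv2.inRange(h,(100,100,50),(125,255,255))
k=cal("side")
t=np.linspace(0,2*np.pi,200)
def ring(c,z,r): return np.array([proj("side",(c[0]+r*np.cos(a),c[1]+r*np.sin(a),z),k) for a in t])
for m in(my,mb):
    z=np.zeros_like(m); z[215:285,260:310]=m[215:285,260:310]; ys,xs=np.nonzero(z); print(xs.min(),xs.max(),ys.min(),ys.max())
for c in [(522,-67),(523,-65.5)]:
    P=np.vstack([ring(c,z,32) for z in(130,111)]); print("Y pred",P.min(0).round(1),P.max(0).round(1)); P=np.vstack([ring(c,z,32) for z in(111,92)]); print("B pred",P.max(0).round(1))
v=im.copy()
for z,col in((130,(0,0,255)),(111,(0,255,0)),(92,(255,0,255))):
    cv2.polylines(v,[np.round(ring((522,-67),z,32)*8).astype(int)],True,col,1,cv2.LINE_AA,3)
cv2.imwrite("pics/ov18.png",cv2.resize(v[200:300,240:340],None,fx=6,fy=6,interpolation=cv2.INTER_CUBIC))
E
```

```text
at [449.1 -59.2 329.3] 84.3 t 28.4 gap 87.1
{"translation": [[-0.0007, 0.0211, -0.0357], [-0.0, 0.0362, 0.0], [-0.0001, 0.0361, 0.0], [-0.0, 0.0362, 0.0], [-0.0, 0.0362, 0.0], [-0.0001, 0.0362, 0.0]] , "twist": [0.0, 0.0, 0.0, 0.0, 0.0, 0.0] } 6 end [650. -80. 365.] 84.3
267 302 215 265
266 298 256 271
Y pred [264.8 231.9] [300.8 266.4]
B pred [299.7 272.7]
Y pred [265.  231.2] [300.9 265.6]
B pred [299.8 271.9]
```

View pics/ov18.png

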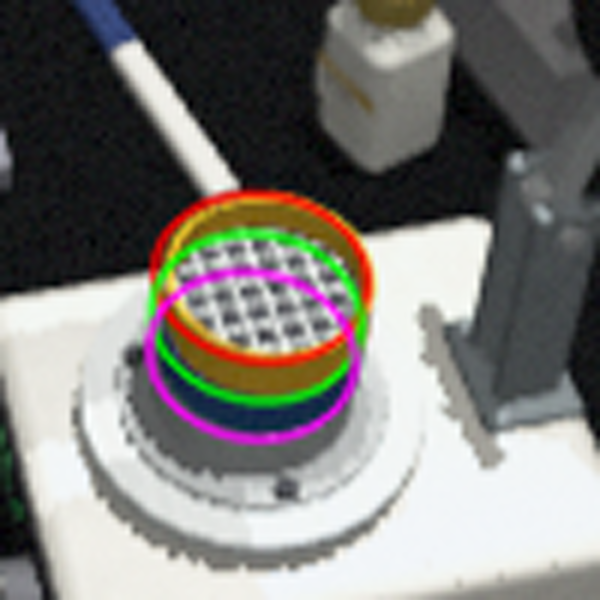

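Emit:
jog_arm:
  translation:
    - [-0.001,0.021,-0.036]
    - [0,0.036,0]
    - [0,0.036,0]
    - [0,0.036,0]
    - [0,0.036,0]
    - [0,0.036,0]
    - [0,0,0]
  twist: [0,0,0,0,0,0,0]

```text
clock: 29.28
tool_pos: [650.8, -80.4, 363.8]
orientation: [-0.001, 0.741, 0.671, -0.0]
ft_force: [0.1, -0.6, -1.1]
finger_gap: 87.1
```

```bash
python3 look.py 19 280 60 420 260; python3 - <<'E'
from h import *
s,p,y,Rm=pose(); k=cal("wrist"); print(p,y); arm.read_camera("wrist")
for d in arm.mark_of("wrist","knob")[:2]: print(d, atz(*ray("wrist",d["centre"],k),297))
print(proj("wrist",(650,-80,297),k))
E
```

```text
[650.8 -80.4 363.8] 84.3 F [ 0.1 -0.6 -1.1] gap 87.1 t 29.275
[648.9 -79.8 365.1]
[648.93090343 -79.75475227 365.10971531] 84.35664840628942
{'centre': [253.3, 218.8], 'confidence': 0.6} [653.20878146 -78.58964558 297.        ]
[251.06956196 215.14061315]
```

View pics/w19.png

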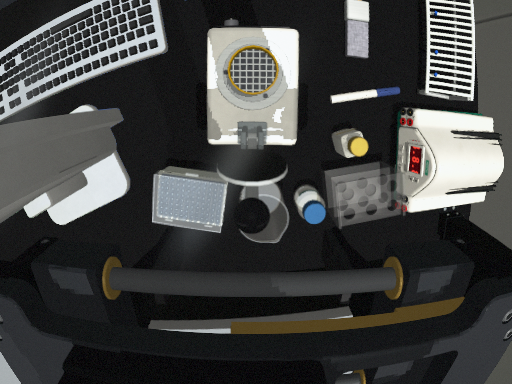

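View pics/s19.png

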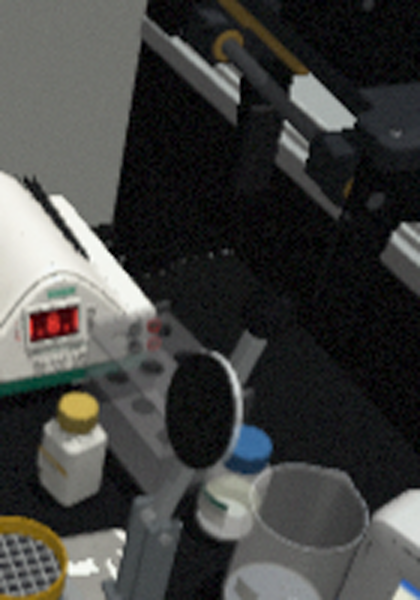

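Emit:
jog_arm:
  translation:
    - [0,0.001,0.02]
    - [0,0,0.02]
    - [0,0,0.015]
    - [0,0,0.013]
    - [0,0,0]
  twist: [0,0,0,0,0]

```text
clock: 30.1
tool_pos: [649.6, -80.4, 296.7]
orientation: [-0.001, 0.741, 0.671, -0.001]
ft_force: [-0.4, 0.3, 1.0]
finger_gap: 86.8
```

```bash
python3 look.py 20 280 60 420 260
```

```text
[649.6 -80.4 296.7] 84.3 F [-0.4  0.3  1. ] gap 86.8 t 30.1
[650.5 -80.1 298.4]
```

View pics/w20.png

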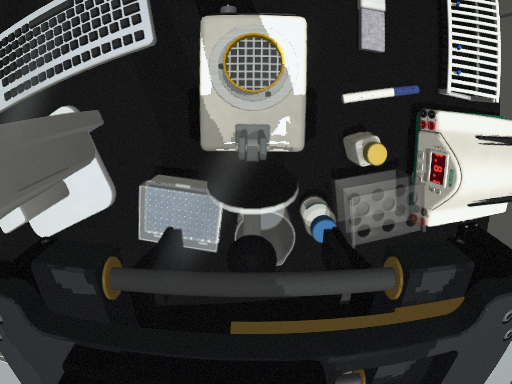

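View pics/s20.png

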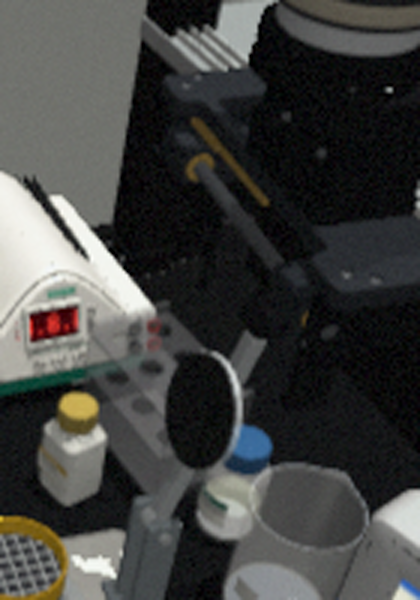

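Emit:
jog_arm:
  translation:
    - [0,0,0]
    - [0,0,0]
    - [0,0,0]
    - [0,0,0]
    - [0,0,0]
    - [0,0,0]
    - [0,0,0]
    - [0,0,0]
    - [0,0,0]
  twist: [0,0,0,0,0,0,0,0,0]
  hand: 1
  grip_force: 15

```text
clock: 31.32
tool_pos: [650.2, -80.8, 297.9]
orientation: [0.0, 0.741, 0.671, -0.0]
ft_force: [-1.1, -2.1, 0.0]
finger_gap: 26.8
```

```bash
python3 - <<'E'
import numpy as np
for a,b in((1.815,1.2),(1.2,0.55),(.55,.12)):
    q=np.linspace(a,b,12); x=-160*np.cos(q); z=160*np.sin(q)
    print([[0,round(float(u)/1000,4),round(float(-w)/1000,4)] for u,w in zip(np.diff(x),np.diff(z))], x[-1]-x[0],z[-1]-z[0])
E
```

```text
[[0, -0.0087, -0.0019], [0, -0.0088, -0.0014], [0, -0.0089, -0.0009], [0, -0.0089, -0.0004], [0, -0.0089, 0.0001], [0, -0.0089, 0.0006], [0, -0.0089, 0.0011], [0, -0.0088, 0.0016], [0, -0.0087, 0.002], [0, -0.0086, 0.0025], [0, -0.0084, 0.003]] -96.66263297494427 -6.126573677765407
[[0, -0.0087, 0.0037], [0, -0.0085, 0.0042], [0, -0.0082, 0.0047], [0, -0.0079, 0.0052], [0, -0.0076, 0.0056], [0, -0.0073, 0.0061], [0, -0.0069, 0.0065], [0, -0.0065, 0.0069], [0, -0.0061, 0.0072], [0, -0.0056, 0.0076], [0, -0.0052, 0.0079]] -78.42668281325314 -65.49629712585072
[[0, -0.0032, 0.0054], [0, -0.003, 0.0055], [0, -0.0027, 0.0056], [0, -0.0025, 0.0057], [0, -0.0023, 0.0058], [0, -0.0021, 0.0059], [0, -0.0018, 0.006], [0, -0.0016, 0.006], [0, -0.0014, 0.0061], [0, -0.0011, 0.0062], [0, -0.0009, 0.0062]] -22.445458207097687 -64.47600346267838
```

Emit:
jog_arm:
  translation:
    - [0,-0.0045,-0.001]
    - [0,-0.0087,-0.0016]
    - [0,-0.0088,-0.0011]
    - [0,-0.0089,-0.0006]
    - [0,-0.0089,-0.0001]
    - [0,-0.0089,0.0003]
    - [0,-0.0089,0.0008]
    - [0,-0.0089,0.0013]
    - [0,-0.0088,0.0018]
    - [0,-0.0087,0.0022]
    - [0,-0.0085,0.0028]
    - [0,-0.0041,0.0013]
  twist: [0,0,0,0,0,0,0,0,0,0,0,0]

```text
clock: 32.83
tool_pos: [553.6, -70.2, 291.5]
orientation: [-0.0, 0.741, 0.671, 0.0]
ft_force: [3.3, -0.8, -4.6]
finger_gap: 27.1
```

```bash
python3 look.py 21 230 80 400 280
```

```text
[553.6 -70.2 291.5] 84.3 F [ 3.3 -0.8 -4.6] gap 27.1 t 32.825
[553.2 -70.2 291.3]
```

View pics/s21.png

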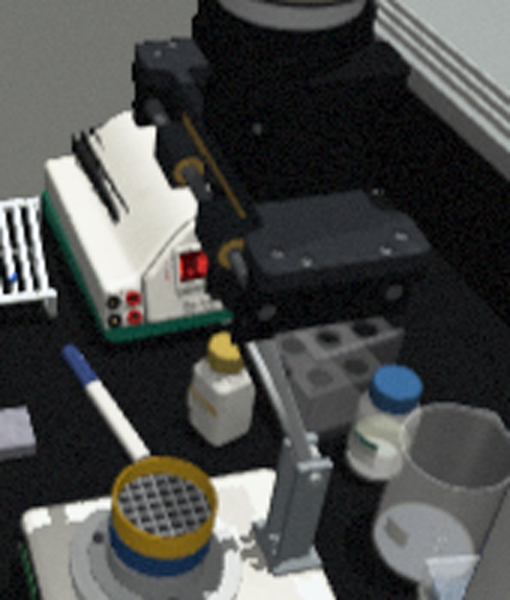

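View pics/w21.png

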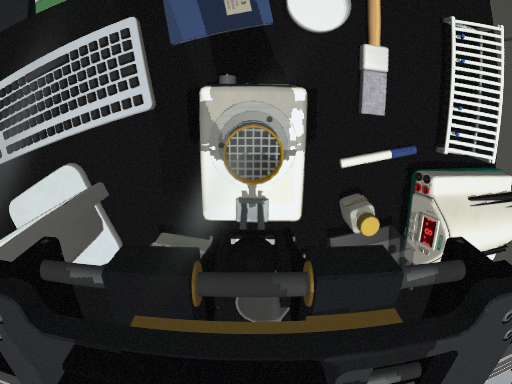

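Emit:
jog_arm:
  translation:
    - [0,-0.0087,0.0037]
    - [0,-0.0085,0.0042]
    - [0,-0.0082,0.0047]
    - [0,-0.0079,0.0052]
    - [0,-0.0076,0.0056]
    - [0,-0.0073,0.0061]
    - [0,-0.0069,0.0065]
    - [0,-0.0065,0.0069]
    - [0,-0.0061,0.0072]
    - [0,-0.0056,0.0076]
    - [0,-0.0052,0.0079]
    - [0,0,0]
  twist: [0,0,0,0,0,0,0,0,0,0,0,0]

```text
clock: 34.42
tool_pos: [475.0, -61.8, 225.0]
orientation: [-0.001, 0.741, 0.672, 0.0]
ft_force: [1.0, 7.0, -2.5]
finger_gap: 27.1
```

```bash
python3 look.py 22 230 80 400 280
```

```text
[475.  -61.8 225. ] 84.4 F [ 1.   7.  -2.5] gap 27.1 t 34.425
[475.  -61.8 225.1]
```

View pics/s22.png

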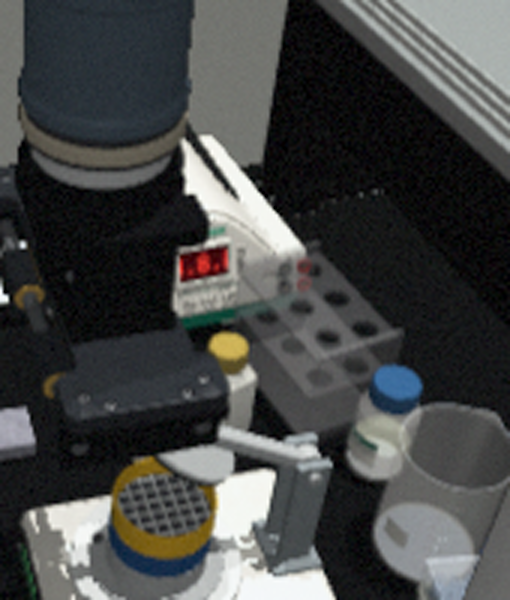

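View pics/w22.png

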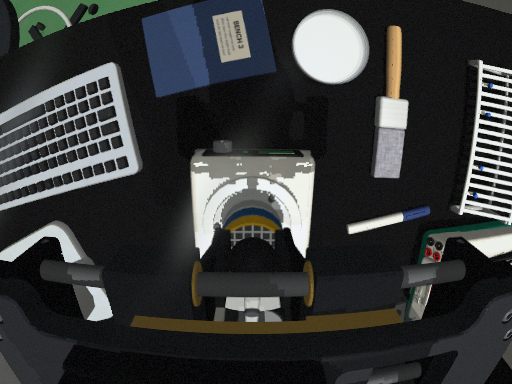

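Emit:
jog_arm:
  translation:
    - [0.0005,-0.0032,0.0054]
    - [0.0005,-0.003,0.0055]
    - [0,-0.0027,0.0056]
    - [0,-0.0025,0.0057]
    - [0,-0.0023,0.0058]
    - [0,-0.0021,0.0059]
    - [0,-0.0018,0.006]
    - [0,-0.0016,0.006]
    - [0,-0.0014,0.0061]
    - [0,-0.0011,0.006]
    - [0,0,0]
  twist: [0,0,0,0,0,0,0,0,0,0,0]

```text
clock: 35.9
tool_pos: [454.4, -59.6, 167.4]
orientation: [-0.0, 0.741, 0.671, 0.0]
ft_force: [1.3, 5.5, -1.9]
finger_gap: 27.2
```

```bash
python3 look.py 23 230 130 400 330
```

```text
[454.4 -59.6 167.4] 84.3 F [ 1.3  5.5 -1.9] gap 27.2 t 35.9
[454.4 -59.6 167.5]
```

View pics/s23.png

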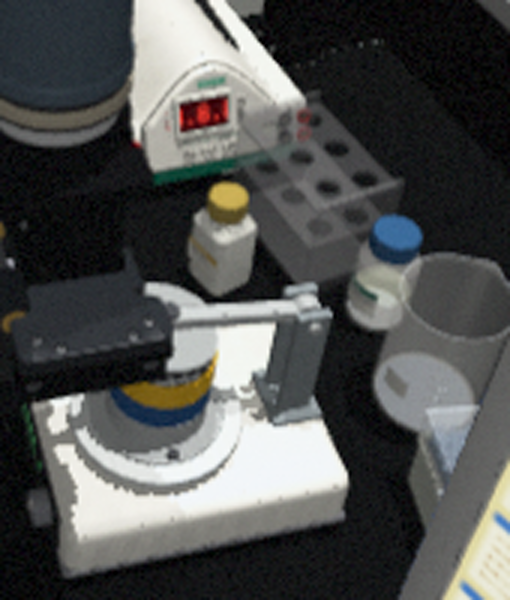

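Emit:
jog_arm:
  translation:
    - [0.0005,-0.0005,0.003]
    - [0,-0.0004,0.003]
    - [0,-0.0004,0.003]
    - [0,-0.0002,0.003]
    - [0,-0.0002,0.003]
    - [0,0,0.0015]
    - [0,0,0.0015]
    - [0,0,0.0015]
    - [0,0,0]
  twist: [0,0,0,0,0,0,0,0,0]

```text
clock: 37.12
tool_pos: [452.6, -59.3, 148.4]
orientation: [-0.0, 0.741, 0.671, -0.0]
ft_force: [0.8, 2.8, -1.8]
finger_gap: 27.0
```

Emit:
jog_arm:
  translation:
    - [0,0,0.001]
    - [0,0,0.001]
    - [0,0,0.001]
    - [0,0,0]
  twist: [0,0,0,0]

```text
clock: 37.62
tool_pos: [452.5, -59.2, 145.5]
orientation: [-0.0, 0.741, 0.671, -0.0]
ft_force: [-2.7, 2.0, 0.5]
finger_gap: 26.9
```

Emit:
jog_arm:
  translation:
    - [0,0,0.001]
    - [0,0,0.001]
    - [0,0,0]
  twist: [0,0,0]

```text
clock: 38.0
tool_pos: [452.6, -59.2, 143.5]
orientation: [-0.0, 0.741, 0.671, -0.0]
ft_force: [-2.0, 1.5, -0.6]
finger_gap: 26.6
```

```bash
python3 look.py 24 230 180 350 300
```

```text
[452.6 -59.2 143.5] 84.3 F [-2.   1.5 -0.6] gap 26.6 t 38.0
[452.6 -59.2 143.5]
```

View pics/s24.png

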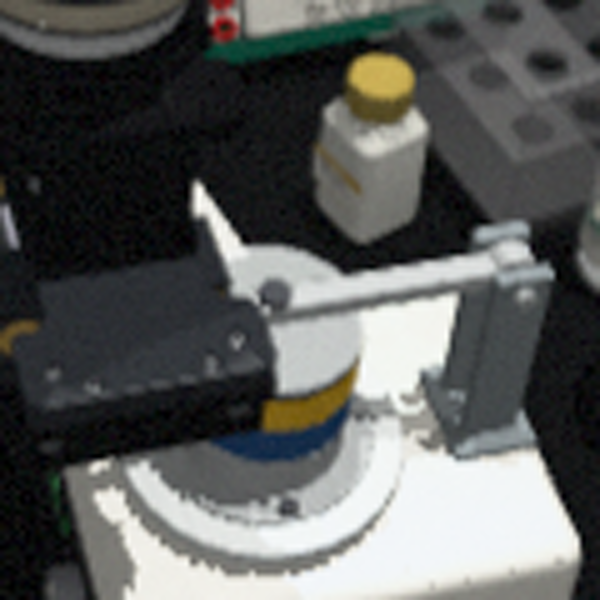

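Emit:
jog_arm:
  translation:
    - [0,0,0.001]
    - [0,0,0.0005]
    - [0,0,0]
  twist: [0,0,0]

```text
clock: 38.48
tool_pos: [452.6, -59.3, 142.2]
orientation: [-0.0, 0.741, 0.671, -0.0]
ft_force: [-4.0, 0.6, 2.0]
finger_gap: 27.0
```

Emit:
jog_arm:
  translation:
    - [0,0,0.001]
    - [0,0,0.0005]
    - [0,0,0]
  twist: [0,0,0]

```text
clock: 38.85
tool_pos: [452.8, -59.2, 141.8]
orientation: [0.0, 0.741, 0.671, -0.001]
ft_force: [-7.5, -0.4, 11.5]
finger_gap: 27.0
```

Emit:
jog_arm:
  translation:
    - [0,0,0]
    - [0,0,0]
    - [0,0,0]
    - [0,0,0]
    - [0,0,-0.005]
    - [0,0,-0.02]
    - [0,0,-0.04]
    - [0,0,-0.05]
    - [0,0,-0.05]
  twist: [0,0,0,0,0,0,0,0,0]
  hand: 0

```text
clock: 39.98
tool_pos: [452.7, -58.9, 307.6]
orientation: [0.0, 0.741, 0.671, 0.0]
ft_force: [1.0, -1.6, 0.1]
finger_gap: 86.9
```

Emit:
jog_arm:
  translation:
    - [0.04,0,-0.01]
    - [0.05,0,0]
    - [0.05,0,0]
    - [0.05,0,0]
    - [0,0,0]
  twist: [8,8,8,8,0]

```text
clock: 40.6
tool_pos: [512.1, 123.8, 316.0]
orientation: [-0.001, 0.896, 0.444, 0.001]
ft_force: [0.1, 0.4, -0.6]
finger_gap: 86.8
```

```bash
python3 look.py 25 220 180 360 300; python3 - <<'E'
from h import *
im=arm.read_camera("top")[:,:,::-1]; cv2.imwrite("pics/topf25.png",im)
k=cal("side")
for n in["knob"]:
  O=[]
  for c in("side","top"):
    for d in arm.mark_of(c,n)[:1]: print(n,c,np.round(d["centre"],1),round(d["confidence"],2)); O.append(ray(c,d["centre"])); print(atz(*O[-1],142).round(1))
  if len(O)==2: print(tri(O))
v=cv2.imread("pics/sidefull25.png"); t=np.linspace(0,2*np.pi,200)
ring=lambda c,z,r: np.array([proj("side",(c[0]+r*np.cos(a),c[1]+r*np.sin(a),z),k) for a in t])
w=v.copy()
for z,col,r in((130,(0,0,255),34),(111,(0,255,0),32),(92,(255,0,255),32)):
    cv2.polylines(w,[np.round(ring((523,-67),z,r)*8).astype(int)],True,col,1,cv2.LINE_AA,3)
f=lambda a:cv2.resize(a[190:290,240:340],(400,400),interpolation=cv2.INTER_CUBIC)
cv2.imwrite("pics/ov25.png",np.hstack([f(v),f(w)]))
E
```

```text
[512.1 123.8 316. ] 52.7 F [ 0.1  0.4 -0.6] gap 86.8 t 40.6
[511.6 119.4 315.6]
knob side [246.2 251.4] 0.71
[451.6 -67.6 142. ]
```

View pics/ov25.png

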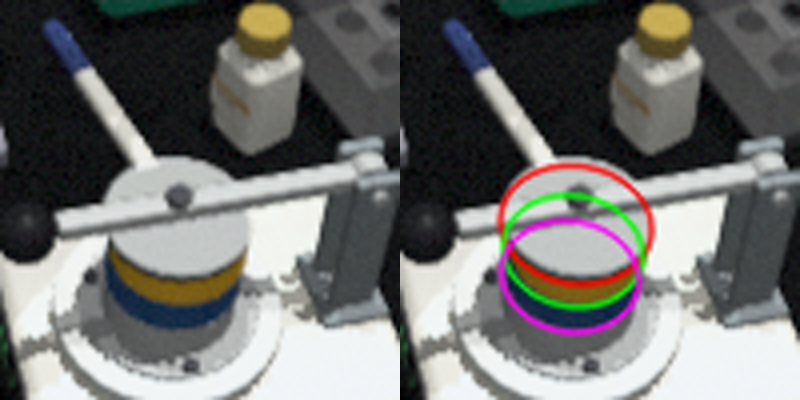

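View pics/topf25.png

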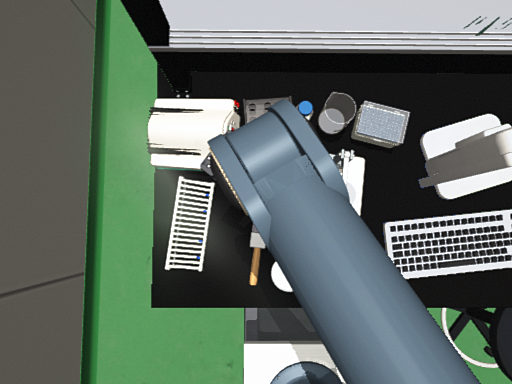

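View pics/sidefull25.png

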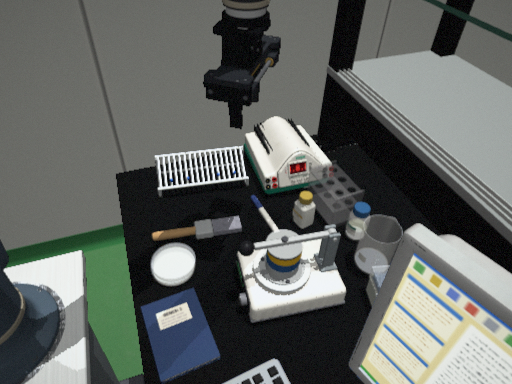

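View pics/w25.png

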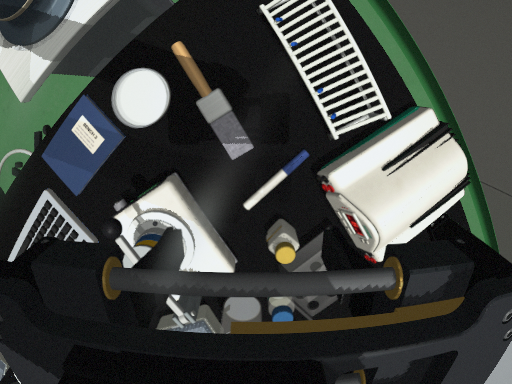

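```bash
python3 -c "
from cell import arm
print(arm.finish_job())"
```

```text
the job is handed in; nothing more can be done
None
```

I built the sieve tower, lowered the hold-down arm onto it, and handed the job in at about 41 s, inside the 69 s limit.

- **Sieves:** I nested the blue sieve in the pan, then the yellow in the blue. The tool cannot tilt, so each came off the rack at 30° and levelled itself against the rim in a light 3–4 N grip. Each then pushed back with a steady 3 N or so as the fingers slid down it, which I took as fully home.
- **Hold-down arm:** I swung it down by its knob. The last few millimetres went in small steps until the force rose from 2 to 11.5 N and the tool stopped, with the knob at about 142 mm, its expected height for a closed tower.

**Last checks:**
- In the last side picture the blue and yellow frames are level, and their edges match the predicted seated heights to about a pixel. The cover lies flat on the yellow sieve with no visible gap.
- The gripper is open and well clear, and the bottle and marker look unmoved.

**What disagreed or was not checked:**
- The networks' positions for the pan rim and the seated sieves differed by up to 12 mm between cameras, so I relied on the picture overlays and the forces instead.
- The robot arm blocked the top camera's view of the finished tower, so the closed cover was checked only from the side.
- The knob took up to 7 N of sideways force during the swing, probably a slight misalignment. I shifted about 1.5 mm and it eased.

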